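# Funnel the pecans into the jar and hang up the scoop

## Task

Pick up the scoop full of pecans by its handle and tip all five through the funnel into the glass jar, then hang the empty scoop by its hook on a free stretch of the chrome rail and let go gently so that it stays there. Leave the funnel standing in the jar, keep the jar where it is, and do not knock the tins, the cork, or the ladle and spoon on the rail.

Things in the scene. Friction and masses are not known exactly. Their poses are not given: they have to be found in the camera images.
- scoop: Loose steel kitchen scoop, 130 to 220 g. Origin: centre of the flat underside; z up when level; the open nose looks to -x, the handle to +x. Bowl 80 mm wide (75 inside), 100 mm long (x -55 to 45); floor 2.5 mm thick, flat from x = 45 to -20 mm, then turned up 10 degrees to the lip; sides 40 mm high at the back, 22 at the nose. Hung free and empty it settles nose about 56 degrees down.
- scoop_grip (a point): Good place to pinch the scoop's handle, at (95, 0, 75) mm in its frame; axes as the scoop's. The handle is a straight flat bar 14 mm wide (along y, pinch across this), 7 mm thick, that starts at (43, 0, 28) mm and rises 42 degrees towards +x for 137 mm; this point is on its centre line, 70 mm up. With the nose tipped 48 degrees down the handle stands vertical.
- scoop_hook (a point): Point inside the scoop's hook where the rail's axis lies when it hangs: (160, 0, 113) mm in its frame; axes as the scoop's. The handle's end is bent over (away from the nose, then down) into a hook of 4 mm strip 14 mm wide, 22 mm clear inside; along the handle its arch tops out 9 mm past this point and its tip ends 18 mm short of it, 20 mm to the side away from the bowl; mouth 29 mm.
- scoop_lip (a point): Middle of the upper edge of the scoop's open nose, at (-55, 0, 11) mm in the scoop's frame.
- pecan1: Brown pecan in the shell, 35 mm long (along its y), 21 mm thick, 10 g. Origin at its centre. All five start lying in the scoop. They are smooth: they start to slide or roll out when the nose is tipped about 25 to 40 degrees down.
- pecan2: Pecan, as pecan1.
- pecan3: Pecan, as pecan1.
- pecan4: Pecan, as pecan1.
- pecan5: Pecan, as pecan1.
- jar: Loose clear glass jar, 105 mm high, 92 mm across the body, neck 73 mm outside and 65 mm inside, 6 mm floor, 420 g. Origin: centre of its underside, z up.
- funnel: Loose green plastic wide-mouth funnel, 80 mm high, 136 mm across the mouth, spout 55 mm outside, 51 inside, 70 g. It starts standing in the jar: the collar 26 mm above its lower end rests on the jar's rim, the spout hangs inside. Origin: centre of the spout's lower end; z up. A small flat tab sticks out from the rim.
- funnel_mouth (a point): Centre of the funnel's mouth, level with its rim, 159 mm above the worktop.
- cork: The jar's loose cork stopper lying on the worktop, 57 to 66 mm across, 30 mm high; bystander. Origin: centre of its underside.
- tins: Three aluminium tins locked in a stack, 79 mm across, 126 mm high, 450 g; bystander. Origin: centre of the underside.
- rail: Fixed shelf with chrome rail. Origin on the worktop under the rail's middle; x points away from the robot's side, y along the rail, z up. Rail: 10 mm round bar, 470 mm long, axis 330 mm up. White shelf board 540 mm long, underside 395 mm up, x = 20 to 140 mm (behind the bar); 20 mm posts at x = 115, y = -252 and 252 mm. The bar's brackets come from behind at y = -222 and 222 mm.
- rail_free (a point): Point on the bar's axis in the middle of its free stretch, at y = -105 mm, z = 330 mm in the rail's frame (axes the same); the bar is free from y = -205 to 35 mm.
- ladle (a joint): Swing of the steel ladle that hangs on the bar at y = 70 mm, 0 as it hangs, radians; it is 190 mm long and its bowl 64 mm across; bystander.
- spoon (a joint): Swing of the slotted spoon that hangs on the bar at y = 145 mm, 0 as it hangs, radians; 200 mm long, 60 mm wide; bystander.
There are look-alikes about, which are no part of the job. Leave any blue look-alike of the jar alone.

How it is judged:
On the way, in this order (a step that is already met when the one before it is completed fails the run):
1. the scoop is lifted clear of the worktop with all five pecans still in it (height (world z) of scoop above 0.08 m and height (world z) of scoop_lip above 0.05 m and distance between each of pecan1, pecan2, pecan3, pecan4, pecan5 and scoop below 0.075 m), for 0.2 s.
2. all five pecans lie in the jar under the standing funnel (horizontal distance between each of pecan1, pecan2, pecan3, pecan4, pecan5 and jar below 0.045 m and z of pecan1 in the frame of jar between 0 and 0.075 m and z of pecan2 in the frame of jar between 0 and 0.075 m and z of pecan3 in the frame of jar between 0 and 0.075 m and z of pecan4 in the frame of jar between 0 and 0.075 m and z of pecan5 in the frame of jar between 0 and 0.075 m and horizontal distance between funnel and jar below 0.008 m and z of funnel in the frame of jar between 0.074 and 0.085 m and angle between each of funnel, jar's own z axis and vertical below 0.1 rad and distance of jar from where it was at the start of the episode below 0.03 m), for 0.3 s.
At the end, for the whole second after the job is handed in: All five pecans lie in the jar; funnel upright in it, collar on its rim (within 6 mm); jar upright within 30 mm of its start; the scoop hangs nose down on the bar by its hook (seat within 14 mm of the bar's axis in height and depth, within 230 mm of its middle), at rest (0.05 m/s, 0.5 rad/s) (all of step 2 and z of scoop_hook in the frame of rail_free between -0.014 and 0.014 m and x of scoop_hook in the frame of rail_free between -0.014 and 0.014 m and y of scoop_hook in the frame of rail between -0.23 and 0.23 m and angle between scoop's own z axis and vertical above 0.5 rad and linear speed of scoop below 0.05 m/s and angular speed of scoop below 0.5 rad/s); the robot touches nothing.
It fails at once if the jar is shoved more than 30 mm or tipped over (distance of jar from where it was at the start of the episode above 0.03 m or angle between jar's own z axis and vertical above 0.35 rad).
It fails at once if the tins or the cork are shoved more than 20 mm (distance of any of tins, cork from where it was at the start of the episode above 0.02 m).
It fails at once if the ladle or the spoon is knocked so that it swings more than 0.3 rad (value of joint any of ladle, spoon above 0.3 rad or value of joint any of ladle, spoon below -0.3 rad).
It also fails if it takes over 72 s, if anything falls off the work surface, if the arm or the gripper's body presses on something with over 40 N, if the wrist force passes 120 N, or if a joint passes its speed limit or range.

## Robot

A 7-joint arm with a two-finger parallel gripper is mounted at the origin on the work surface. World frame = base frame: x ahead of the robot, y to its left, z up, the work surface at z = 0. Lengths are in m, angles in rad, forces in N, time in s.
With the tool pointing down it reaches from about 0.4 to 0.85 m from the base axis. Payload 4.5 kg.
Tool frame: the origin (TCP) lies between the finger pads; the fingertips stand r.finger_overhang ahead of it and the grasp point (between the pads) lies 8 mm behind it (r.finger_overhang is the distance from the TCP to the fingertips, in m); z points along the fingers, x is the direction in which the jaws open and shut, and the axes are right-handed (so a half turn about z gives the same grasp; the last joint's range is limited). The gripper opens to 88 mm and grips with 3 to 60 N. Pads are 18 mm wide; open, the fingers measure 123 mm over their backs; the gripper's body (75 mm by 187 mm) begins 45 mm behind the grasp point.
Start: joints at [1.305, 0.689, -0.195, 1.565, 0.157, 0.902, -0.215], TCP at [0.185, -0.597, 0.25] pointing down, gripper open.
Joint ranges: [-3.01, 3.01], [-0.46, 2.08], [-1.47, 1.51], [0.13, 2.56], [-1, 4.14], [0.04, 2.09], [-2.66, 2.66]. Speed limits (rad/s): [2.57, 2.57, 3.14, 3.14, 3.14, 3.14, 3.14].

## Interface

Orientations are given as a unit quaternion [x, y, z, w].
In Python, from plant import r gives the robot as it stands.
- The arm moves only by the tool move_arm, never from a script. Its argument "targets" is a list that holds one entry, the list of rows, each a list of 7 numbers: the turn, a rotation vector about the world's x, y, z in rad, then the shift along the world's x, y, z in m, then the opening, from 0 (shut) to 1 (fully open). A call has 1 to 5 rows; each row shifts and turns the pose as measured when the row begins; what a row does not reach is not made up. A row lasts 1/10 s, in which the tool goes at most 50 mm and 8.59 degrees, less where a joint would pass 70% of its speed; a pose out of reach is approached as far as the arm can. A call with a gripper value outside its range is refused whole. The fingers move at their own pace and stop on an object; "force" is the grip in N (left out, the last holds). Time passes only in rows, so rows that do not move let the fingers close. It gives the time, the measured TCP pose, the force and the opening at its end, in the units of the state.
- r.get_state(): the state, without advancing time (a new reading comes with each control period).
- r.snapshot(name): name is "scene" or "top" or "wrist"; returns a dict with "frame" (400x640x3 uint8, red, green, blue), "K" (3x3 intrinsics, pixels), "T" (4x4, takes a point from camera to world coordinates). Camera axes: x right, y up, looking along -z (the intrinsics and any distortion apply to the point x, -y, -z); pixel columns grow to the right and rows downward; lengths in m; the calibration is good to about 2 mm. A picture is of the moment at which its call begins. There is no depth.
- r.finish_job(): hands the job in, once; it reports no verdict.
Trained networks look in a picture, given as the dict that the camera call returned (one of the last four; its "shot" number tells which), for a name from the list of things; names that differ only in an ending like _2 or _b are one class to them, and where a whole thing is asked for, a point or a joint stands for the part that bears it (a point fixed in the world has none). Each returns a list of dicts, best first, with "score" (0 to 1); they miss things now and then, are a little off and sometimes report something else, mostly with a low value. They report only what shows in the picture. A call takes as long as a camera call. They do not tell look-alikes from the thing itself.
- r.find_in(picture, query): "centre" ([row, column] in pixels, amid what is visible of it).
The state is a dict: "clock": time; "q": joint angles; "qd": joint speeds; "joint_torque": joint torques, N m; "tool_pos": TCP position; "eef_rot": TCP orientation; "contact_force": force on the tool from outside, world axes, zero at the start; "moment": the same for the moment, N m; "opening": opening from 0.0 (shut) to 1.0 (fully open).
Only numpy, scipy, OpenCV 4.12 (cv2) and the standard library are available. Lean on these libraries where they do the work, as an engineer would, in place of code of your own. Each camera call takes 0.05 s, during which the arm holds its last target. There are 200 camera calls.

## Working session

There is one attempt and no reset: what is moved stays moved. The work goes in short steps, Python scripts to look and compute and a tool call to move; the robot and the scene stay as the last step left them, time stands still between calls to the robot, and variables do not carry over. Pictures are saved under pics/ and viewed, about 8 in all and at most 12, crops included, and the job is handed in when it is done.

Besides the shell and the picture viewer there is one more tool, called after "Emit:" as name(argument=value, ...) on one line, values as JSON. move_arm: Moves the arm, as the interface text tells. Its arguments: {"type":"object","properties":{"targets":{"type":"array","items":{"type":"array","items":{"type":"array","items":{"type":"number"}}}},"force":{"type":"number"}},"required":["targets"]}

```bash
ls; mkdir -p pics
python3 - <<'E'
from plant import r
import cv2,json
s=r.get_state();print({k:s[k] for k in('clock','tool_pos','eef_rot','opening')},r.finger_overhang)
for n in('scene','top'):
    p=r.snapshot(n);cv2.imwrite(f'pics/{n}0.png',p['frame'][:,:,::-1]);print(n,p['K'],p['T'])
    for q in('scoop','scoop_grip','scoop_lip','scoop_hook','jar','funnel','funnel_mouth','cork','tins','rail','rail_free','ladle','spoon','pecan1'):
        try:print(q,[(([round(float(v)) for v in d['centre']]),round(d['score'],2)) for d in r.find_in(p,q)][:6])
        except Exception as e:print(q,e)
E
```

```text
pics
{'clock': 0.0, 'tool_pos': array([ 0.1843469 , -0.59654851,  0.24888471]), 'eef_rot': array([ 8.04800829e-01, -5.93544231e-01, -7.89733375e-04, -4.97612539e-04]), 'opening': 1.000797452158967} 0.011
scene [[380.91902412   0.         319.98082987]
 [  0.         380.91902412 203.28428042]
 [  0.           0.           1.        ]] [[ 0.87981648 -0.38361366  0.28064838  0.88211737]
 [ 0.47530252  0.71408087 -0.51398057 -0.5821603 ]
 [-0.00323567  0.58560147  0.81059266  1.11438855]
 [ 0.          0.          0.          1.        ]]
scoop [([130, 408], 0.63), ([323, 224], 0.62)]
scoop_grip [([325, 222], 0.56)]
scoop_lip [([322, 223], 0.67), ([324, 212], 0.31)]
scoop_hook [([321, 224], 0.94), ([315, 214], 0.24)]
jar [([248, 271], 0.98), ([261, 326], 0.56)]
funnel [([222, 270], 0.68)]
funnel_mouth [([227, 270], 0.85)]
cork [([309, 322], 0.73), ([189, 306], 0.64)]
tins [([306, 321], 0.87)]
rail [([126, 413], 0.74), ([322, 222], 0.74)]
rail_free [([129, 410], 0.81), ([323, 223], 0.28)]
ladle []
spoon []
pecan1 [([321, 223], 0.52), ([317, 214], 0.41)]
top [[379.10713345   0.         316.66232654]
 [  0.         379.10713345 202.9588866 ]
 [  0.           0.           1.        ]] [[-6.43273520e-03  9.94076608e-01 -1.08491094e-01  4.22879627e-01]
 [-9.99979173e-01 -6.33793098e-03  1.21864651e-03  9.35970244e-03]
 [ 5.23818923e-04  1.08496674e-01  9.94096674e-01  1.50435918e+00]
 [ 0.00000000e+00  0.00000000e+00  0.00000000e+00  1.00000000e+00]]
scoop [([239, 423], 0.84)]
scoop_grip [([237, 420], 0.79)]
scoop_lip [([233, 424], 0.62)]
scoop_hook [([242, 424], 0.91)]
jar [([235, 350], 0.66), ([190, 338], 0.58)]
funnel [([232, 353], 0.97)]
funnel_mouth [([233, 355], 0.66)]
cork [([242, 282], 0.5)]
tins [([170, 379], 0.73)]
rail [([146, 226], 0.7)]
rail_free [([143, 225], 0.96)]
ladle [([182, 226], 0.53)]
spoon [([183, 198], 0.42)]
pecan1 [([247, 417], 0.68)]
```

View pics/scene0.png

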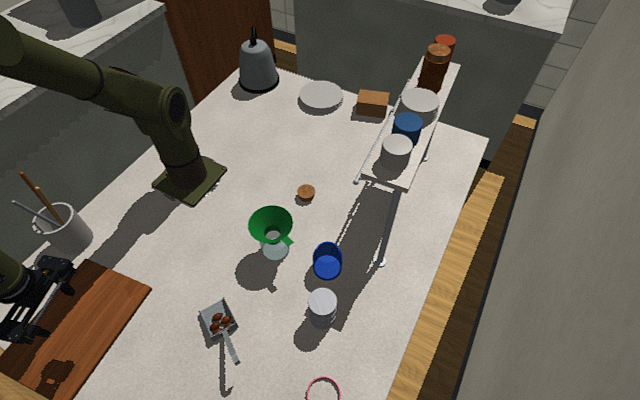

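View pics/top0.png

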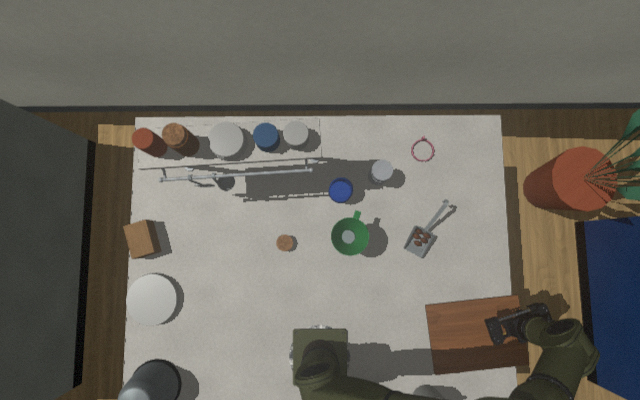

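The scene camera shows the scoop at (320,220) and the funnel and jar at (230,271). In the top view they are at (240,421) and (237,350).

Possible mix-ups, as (row, col) in the top view:
- **Jar:** the clear one under the green funnel (237,350), or the blue look-alike (190,341), which I leave alone.
- **Scoop:** only (240,421).
- **Bar:** (179,160) to (170,313), or the shelf edge above it.

One close crop next to check these.

```bash
cat > h.py <<'E'
import numpy as np
def pix2w(p,row,col,z):
    K,T=p['K'],p['T']; d=np.linalg.inv(K)@[col,row,1.]; d=T[:3,:3]@[d[0],-d[1],-d[2]]
    o=T[:3,3]; return o+d*(z-o[2])/d[2]
def w2pix(p,X):
    K,T=p['K'],p['T']; c=T[:3,:3].T@(np.asarray(X,float)-T[:3,3]); u=K@[c[0],-c[1],-c[2]]; return u[1]/u[2],u[0]/u[2]
def tri(obs):  # [(p,row,col)...]
    A=np.zeros((3,3));b=np.zeros(3)
    for p,rw,c in obs:
        o=p['T'][:3,3];d=pix2w(p,rw,c,0)-o;d/=np.linalg.norm(d);M=np.eye(3)-np.outer(d,d);A+=M;b+=M@o
    return np.linalg.solve(A,b)
E
python3 - <<'E'
from plant import r
import cv2,numpy as np
p=r.snapshot('top');f=p['frame'][:,:,::-1]
a=cv2.resize(f[190:265,320:470],None,fx=5.33,fy=5.33,interpolation=cv2.INTER_CUBIC)[:, :800]
s=r.snapshot('scene')['frame'][:,:,::-1]
b=cv2.resize(f[150:200,150:350],None,fx=4,fy=4,interpolation=cv2.INTER_CUBIC)
cv2.imwrite('pics/crop1.png',np.vstack([a[:400],b]))
E
```

```text
(no output)
```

View pics/crop1.png

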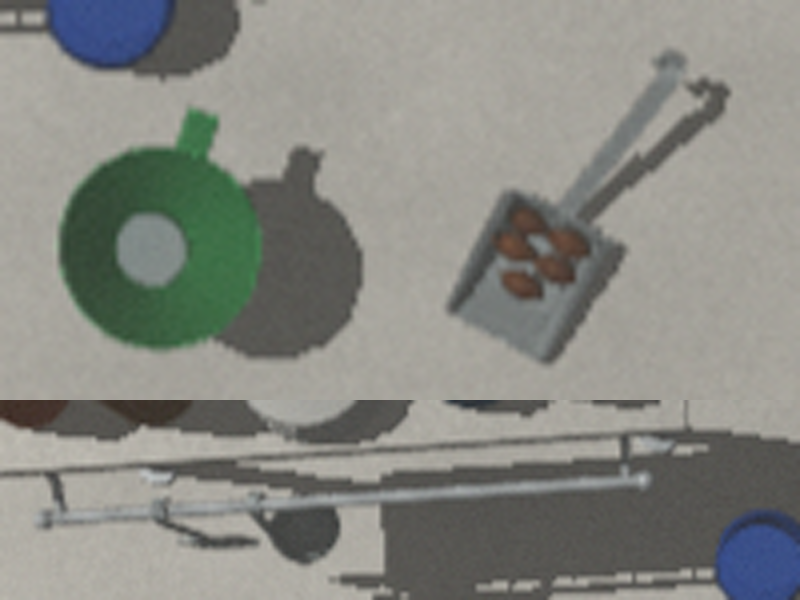

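Run:
```python
from plant import r
from h import *
from scipy.optimize import least_squares
p=r.snapshot('top')
c1=lambda u,v:(190+v/5.333,320+u/5.333)
c2=lambda u,v:(150+(v-400)/4,150+u/4)
A=pix2w(p,*c2(45,520),.33);B=pix2w(p,*c2(645,480),.33);print('bar',A,B,np.linalg.norm(A-B))
d=(A-B)/np.linalg.norm(A-B) # rail y is toward +y?
print('rail yaw of y axis',np.degrees(np.arctan2(d[1],d[0])))
for u in(160,258):print('hangers',pix2w(p,*c2(u,508),.33),'along from middle',(pix2w(p,*c2(u,508),.33)-(A+B)/2)@d)
print('funnel mouth',pix2w(p,*c1(161,249),.159),'spout bottom hole',pix2w(p,*c1(152,249),.09))
for u in((60,249),(262,249),(161,147),(161,350)):print(pix2w(p,*c1(*u),.159))
P=np.array([[-55,40,22],[-55,-40,22],[45,40,40],[45,-40,40],[166,0,121],[43,0,31]])/1e3
obs=[c1(450,308),c1(548,360),c1(510,190),c1(622,242),c1(672,58),c1(570,208)]
# which nose corner is +y: solve both
for sgn in(1,-1):
    Q=P*[1,sgn,1]
    def W(t):
        c,s=np.cos(t[2]),np.sin(t[2]);return (np.array([[c,-s,0],[s,c,0],[0,0,1]])@Q.T).T+[t[0],t[1],0]
    f=lambda t:np.ravel([np.subtract(w2pix(p,X),o) for X,o in zip(W(t),obs)])
    t=least_squares(f,[.35,-.25,-.6]);print(sgn,t.x,np.degrees(t.x[2]),t.cost,np.round(t.fun,1))
print('cork',pix2w(p,242,285,.03),'tins',pix2w(p,170,381,.126),'blue',pix2w(p,190,341,.105))
```

```text
bar [0.6265796  0.49483975 0.33      ] [0.65545184 0.02427553 0.33      ] 0.4714491410104816
rail yaw of y axis 93.51107456548893
hangers [0.63554571 0.40497765 0.33      ] along from middle 0.1454820459894845
hangers [0.63505827 0.32808472 0.33      ] along from middle 0.06876329272869308
funnel mouth [ 0.44898112 -0.11005574  0.159     ] spout bottom hole [ 0.45036008 -0.10990728  0.09      ]
[ 0.44941117 -0.043095    0.159     ]
[ 0.44855105 -0.17701997  0.159     ]
[ 0.51671604 -0.11114149  0.159     ]
[ 0.38263431 -0.10899224  0.159     ]
1 [ 0.43562329 -0.39331614 -0.4863658 ] -27.866707641085384 5.036011909464186 [ 0.5  0.1  0.3  0.3 -0.5  1.3 -0.7 -1.  -1.   0.9  1.5 -1.5]
-1 [ 0.43580052 -0.39330047 -0.48492949] -27.78441320612664 926.0411242013529 [ 10.   18.7  -9.3 -18.3   9.   20.  -10.3 -19.7  -1.1   0.8   1.4  -1.5]
cork [0.43264198 0.13101206 0.03      ] tins [ 0.6942222  -0.23069661  0.126     ] blue [ 0.62360636 -0.08337657  0.105     ]
```

```bash
cat >> h.py <<'E'
from scipy.spatial.transform import Rotation as Ro
def goal(grip,yaw,tilt):
    """tool pose: grip point (world), scoop yaw deg, tilt = tool z's degrees forward from straight down"""
    ys=np.array([-np.sin(np.radians(yaw)),np.cos(np.radians(yaw)),0]);xs=np.array([ys[1],-ys[0],0])
    t=np.sin(np.radians(tilt))*xs-np.cos(np.radians(tilt))*np.array([0,0,1.])
    X=-ys; R=np.c_[X,np.cross(t,X),t]
    return np.asarray(grip)+.008*t,R
def left(s,grip,yaw,tilt):
    P,R=goal(grip,yaw,tilt);dr=Ro.from_matrix(R@Ro.from_quat(s['eef_rot']).as_matrix().T).as_rotvec()
    print('clock %.2f open %.3f'%(s['clock'],s['opening']),'turn',np.round(dr,3),'shift',np.round(P-s['tool_pos'],4),'F',np.round(s['contact_force'],1),'q',np.round(s['q'],2))
E
python3 - <<'E'
from plant import r
from h import *
G=np.array([.5197,-.4378,.075]);t=goal(G,-27.9,20)[1][:,2]
left(r.get_state(),G-.11*t,-27.9,20); left(r.get_state(),G,-27.9,0)
E
```

```text
clock 1.65 open 0.996 turn [-0.033 -0.357 -0.779] shift [ 0.3043  0.1757 -0.0789] F [ 0.6 -1.3 -0.5] q [ 1.3   0.69 -0.19  1.57  0.16  0.9  -0.22]
clock 1.65 open 0.996 turn [ 0.    -0.    -0.787] shift [ 0.3351  0.1593 -0.1827] F [ 0.6 -1.3 -0.5] q [ 1.3   0.69 -0.19  1.57  0.16  0.9  -0.22]
```

Emit:
move_arm(targets=[[[0, 0, -0.1, 0.038, 0.022, 0, 1], [0, 0, -0.1, 0.038, 0.022, 0, 1], [0, 0, -0.1, 0.038, 0.022, 0, 1], [0, 0, -0.1, 0.038, 0.022, 0, 1], [0, 0, -0.1, 0.038, 0.022, 0, 1]]])

```text
clock: 2.15
tool_pos: [0.3696, -0.4894, 0.2497]
eef_rot: [-0.618, 0.786, 0.001, -0.003]
contact_force: [0.3, 0.1, -0.4]
opening: 0.999
```

Emit:
move_arm(targets=[[[0, 0, -0.1, 0.038, 0.022, -0.01, 1], [0, 0, -0.1, 0.038, 0.022, -0.01, 1], [-0.054, -0.103, -0.1, 0.038, 0.022, -0.01, 1], [-0.054, -0.103, 0, 0, 0, -0.01, 1], [-0.054, -0.103, 0, 0, 0, -0.01, 1]]])

```text
clock: 2.65
tool_pos: [0.5038, -0.4138, 0.2015]
eef_rot: [-0.488, 0.854, -0.15, 0.094]
contact_force: [-0.5, -0.5, -1.5]
opening: 1.003
```

Run:
```python
from plant import r
from h import *
import cv2
G=np.array([.5197,-.4378,.075]);t=goal(G,-27.9,20)[1][:,2]
left(r.get_state(),G-.08*t,-27.9,20)
w=r.snapshot('wrist');cv2.imwrite('pics/w1.png',w['frame'][:,:,::-1])
print('pred grip px',w2pix(w,G),'handle base',w2pix(w,[.4357+.043*.884,-.3933-.043*.468,.028]))
```

```text
clock 2.65 open 1.003 turn [-0.01   0.013  0.043] shift [-0.0059 -0.0124 -0.0588] F [-0.5 -0.5 -1.5] q [ 0.66  0.68 -0.03  1.88 -0.14  0.23 -1.33]
pred grip px (np.float64(222.31207019736402), np.float64(339.09522305974883)) handle base (np.float64(276.582775678797), np.float64(339.79756836862794))
```

View pics/w1.png

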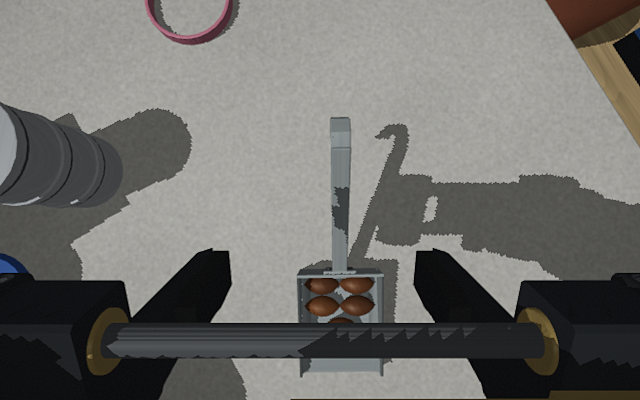

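```bash
cat > fk.py <<'E'
import numpy as np,itertools
from scipy.spatial.transform import Rotation as Ro
def rots(q,s):
    ax='zyzyzyz';R=Ro.identity();out=[]
    for a,qi,si in zip(ax,q,s): R=R*Ro.from_euler(a,si*qi);out.append(R.as_matrix())
    return out
E
python3 - <<'E'
from plant import r
from fk import *
s=r.get_state()
D=[([1.305,.689,-.195,1.565,.157,.902,-.215],[.1843,-.5965,.2489],[.8048,-.59354,-.0008,-.0005]),(s['q'],s['tool_pos'],s['eef_rot'])]
open('data.txt','w').write(repr([[list(map(float,a)) for a in d] for d in D]))
res=[]
for sg in itertools.product([1,-1],repeat=7):
    Es=[rots(q,sg)[-1].T@Ro.from_quat(e).as_matrix() for q,_,e in D]
    err=np.linalg.norm(Es[0]-Es[1])
    A=[];b=[]
    for q,p,_ in D:
        R=rots(q,sg);z=np.array([0,0,1.])
        A.append(np.c_[z,R[1]@z,R[3]@z,R[6]@z]);b.append(p)
    A=np.vstack(A);b=np.ravel(b);x,*_=np.linalg.lstsq(A,b,rcond=None);res.append((err,np.linalg.norm(A@x-b),sg,x.round(3),Ro.from_matrix(Es[0]).as_euler('xyz',degrees=True).round(1)))
res.sort(key=lambda t:t[0])
for t in res[:6]:print(t)
E
```

```text
(np.float64(0.004111022896418825), np.float64(0.038069549886949786), (-1, 1, -1, 1, -1, 1, -1), array([-0.191,  0.828,  0.139,  0.13 ]), array([ -0. ,  -0.2, 180. ]))
(np.float64(0.5115317108196467), np.float64(0.05225905055450036), (-1, 1, 1, 1, -1, 1, -1), array([-0.561,  1.008, -0.003, -0.002]), array([ 13.9,   2.4, 162.9]))
(np.float64(0.7591805790300434), np.float64(0.8204824679331163), (1, -1, -1, 1, -1, 1, 1), array([ 2.375, -2.399, -0.668, -1.166]), array([-69.9,  56. , -46.5]))
(np.float64(0.7596910754293328), np.float64(0.038246045985334966), (-1, 1, -1, 1, 1, 1, -1), array([-0.354,  0.909,  0.076,  0.075]), array([-14. ,   1.5, 168.6]))
(np.float64(0.8945632722005027), np.float64(0.02876903720378934), (-1, -1, -1, -1, 1, -1, -1), array([ 0.988, -1.042,  0.057, -0.088]), array([ 14. ,  -1.7, 168.6]))
(np.float64(0.9043096394622594), np.float64(0.05207054004056797), (-1, 1, -1, -1, 1, 1, 1), array([-0.58 ,  1.028,  0.019, -0.003]), array([-1.8e+02, -5.0e-01, -1.0e-01]))
```

```bash
cat > log.py <<'E'
from plant import r
s=r.get_state();D=eval(open('data.txt').read());D.append([list(map(float,s[k])) for k in('q','tool_pos','eef_rot')]);open('data.txt','w').write(repr(D))
E
echo ok
```

```text
ok
```

Emit:
move_arm(targets=[[[0.07, 0.13, 0, -0.03, 0.01, 0.03, 1], [0.07, 0.13, 0, -0.03, 0.01, 0.03, 1], [0.07, 0.13, 0, -0.03, 0.01, 0.03, 1], [0.07, 0.13, 0, -0.03, 0.01, 0.03, 1], [0, 0, 0, 0, 0, 0, 1]]])

```text
clock: 3.2
tool_pos: [0.3832, -0.3721, 0.3099]
eef_rot: [-0.491, 0.866, 0.083, -0.049]
contact_force: [1.2, -0.9, -0.1]
opening: 1.001
```

```bash
python3 log.py
```

Emit:
move_arm(targets=[[[-0.1, 0.05, 0.1, 0.03, 0.04, 0.0, 1], [-0.1, 0.05, 0.1, 0.03, 0.04, 0.0, 1], [-0.1, 0.05, 0.1, 0.03, 0.04, 0.0, 1], [0, 0, 0, 0, 0, 0, 1]]])

```text
clock: 3.6
tool_pos: [0.4746, -0.2555, 0.3101]
eef_rot: [-0.591, 0.782, -0.03, -0.198]
contact_force: [0.8, 1.1, -0.6]
opening: 0.998
```

```bash
python3 log.py
```

Emit:
move_arm(targets=[[[0.1, -0.14, -0.1, 0.03, -0.05, 0.0, 1], [0.1, -0.14, -0.1, 0.03, -0.05, 0.0, 1], [0.1, -0.14, -0.1, 0.03, -0.05, 0.0, 1], [0, 0, 0, 0, 0, 0, 1]]])

```text
clock: 4.0
tool_pos: [0.5664, -0.3914, 0.3064]
eef_rot: [-0.514, 0.858, -0.012, 0.001]
contact_force: [-0.9, -1.2, -0.1]
opening: 0.996
```

```bash
python3 log.py
python3 - <<'E'
from fk import *
D=eval(open('data.txt').read());sg=(-1,1,-1,1,-1,1,-1)
z=np.array([0,0,1.]);x=np.array([1.,0,0])
def fit(names):
    A=[];b=[]
    for q,p,_ in D:
        R=rots(q,sg);A.append(np.c_[tuple({'h':z,'1x':R[0]@x,'2z':R[1]@z,'2x':R[1]@x,'4z':R[3]@z,'4x':R[3]@x,'6z':R[5]@z,'6x':R[5]@x,'3z':R[2]@x}[n] for n in names)]);b.append(p)
    A=np.vstack(A);b=np.ravel(b);s,_,_,sv=np.linalg.lstsq(A,b,rcond=None);print(dict(zip(names,s.round(4))),'rms',np.sqrt(np.mean((A@s-b)**2)),sv[-1])
fit(['h','2z','2x','4z','4x','6z','6x']);fit(['h','2z','2x','4z','4x','6z','6x','1x']);fit(['h','2z','4z','6z','6x'])
for q,p,e in D:print(np.round(q,2),np.round(p,3), np.round(np.abs((Ro.from_matrix(rots(q,sg)[-1]*[-1,-1,1]).inv()*Ro.from_quat(e)).magnitude()),3))
E
```

```text
{'h': np.float64(0.6679), '2z': np.float64(0.407), '2x': np.float64(0.1092), '4z': np.float64(0.3847), '4x': np.float64(0.038), '6z': np.float64(0.3943), '6x': np.float64(-0.0028)} rms 0.02478859142246607 0.056085878964211286
{'h': np.float64(0.6327), '2z': np.float64(0.4631), '2x': np.float64(0.1498), '4z': np.float64(0.3851), '4x': np.float64(0.0252), '6z': np.float64(0.3879), '6x': np.float64(-0.0159), '1x': np.float64(-0.0875)} rms 0.024739422529310343 0.04613445880519881
{'h': np.float64(0.4744), '2z': np.float64(0.4984), '4z': np.float64(0.3813), '6z': np.float64(0.3696), '6x': np.float64(-0.0123)} rms 0.025116339506796478 0.18291681761175174
[ 1.3   0.69 -0.2   1.56  0.16  0.9  -0.22] [ 0.184 -0.596  0.249] 0.003
[ 0.67  0.68 -0.04  1.9  -0.14  0.22 -1.33] [ 0.499 -0.411  0.198] 0.0
[ 0.59  0.59  0.13  1.61 -0.04  1.14 -1.38] [ 0.383 -0.372  0.31 ] 0.0
[ 0.09  0.6   0.2   1.66  0.27  1.11 -1.72] [ 0.475 -0.256  0.31 ] 0.0
[ 0.49  0.72  0.09  1.31 -0.05  1.09 -1.48] [ 0.566 -0.391  0.306] 0.0
```

Run:
```python
from fk import *
D=eval(open('data.txt').read());sg=(-1,1,-1,1,-1,1,-1)
I=np.eye(3);x,y,z=I
def fit(names):
    A=[];b=[]
    for q,p,_ in D:
        R=rots(q,sg);A.append(np.c_[tuple(z if n=='h' else R[int(n[0])-1]@I['xyz'.index(n[1])] for n in names)]);b.append(p)
    A=np.vstack(A);b=np.ravel(b);s,_,_,sv=np.linalg.lstsq(A,b,rcond=None);print({n:float(v.round(4)) for n,v in zip(names,s)},'rms',np.sqrt(np.mean((A@s-b)**2)),sv[-1])
fit(['h','2z','4z','6z','2y','4y','6y'])
fit(['h','2x','2z','4x','4z','6x','6z','2y','4y','6y'])
fit(['h','2x','2z','3x','4z','5x','6z','2y','4y','6y'])
```

```text
{'h': 0.3461, '2z': 0.5635, '4z': 0.3445, '6z': 0.3146, '2y': -0.0192, '4y': -0.0284, '6y': 0.0014} rms 0.0002998178433597992 0.1521588329970711
{'h': 0.3523, '2x': 0.004, '2z': 0.5607, '4x': 0.001, '4z': 0.3448, '6x': 0.001, '6z': 0.3152, '2y': -0.0191, '4y': -0.0292, '6y': 0.0022} rms 0.00024569359705752767 0.05004217568180112
{'h': 0.3532, '2x': 0.0047, '2z': 0.5591, '3x': -0.0014, '4z': 0.3451, '5x': 0.0005, '6z': 0.3155, '2y': -0.0186, '4y': -0.0289, '6y': 0.0014} rms 0.0002716142744030006 0.04621412746521241
```

```bash
cat >> fk.py <<'E'
SG=(-1,1,-1,1,-1,1,-1)
LO=np.array([-3.01,-.46,-1.47,.13,-1,.04,-2.66]);HI=np.array([3.01,2.08,1.51,2.56,4.14,2.09,2.66])
def fk(q):
    R=rots(q,SG);p=np.array([0,0,.3461])+R[1]@[0,-.0192,.5635]+R[3]@[0,-.0284,.3445]+R[5]@[0,.0014,.3146]
    return p,R[-1]*[-1,-1,1]
from scipy.optimize import least_squares
def ik(P,R,q0,w=.01):
    def f(q):
        p,M=fk(q);return np.r_[(p-P)*10,Ro.from_matrix(M@R.T).as_rotvec()*3,w*(q-q0)]
    s=least_squares(f,np.clip(q0,LO+.03,HI-.03),bounds=(LO+.02,HI-.02));return s.x,np.linalg.norm(s.fun[:3])/10,np.linalg.norm(s.fun[3:6])/3
E
cat > plan.py <<'E'
from fk import *; from h import goal
D=eval(open('data.txt').read())
rail=np.array([.641,.260]);ry=np.array([-.061,.998]);hk=np.array([*(rail-.105*ry),.33])
def scoopR(yaw,tip): return Ro.from_euler('z',yaw,degrees=True)*Ro.from_euler('y',-tip,degrees=True)
gp=np.array([.095,0,.075]);lp=np.array([-.055,0,.011]);hp=np.array([.160,0,.113])
def at(pt,W,yaw,tip): return np.asarray(W)+scoopR(yaw,tip).apply(gp-pt)   # grip pos so that pt is at W
E
python3 - <<'E'
from plan import *
F=np.array([.4495,-.110,.159])
for tau in(0,10,20,30):
    q=np.array(D[1][0]);print('tau',tau)
    def go(n,g,yaw,tip):
        global q
        P,R=goal(g,yaw,tau+tip);q2,ep,er=ik(P,R,q)
        print(n,yaw,tip,g.round(3),'q',q2.round(2),'%.3f %.3f'%(ep,er)); q=q2
    go('grasp',np.array([.5197,-.4378,.075]),-27.9,0)
    go('lift',np.array([.5197,-.4378,.25]),-27.9,0)
    for yaw in(-28,-60):
      for tip in(0,20,40,60): go('pour',at(lp,F+[0,0,.03],yaw,tip),yaw,tip)
    go('hang-',at(hp,hk+[-.06,0,.035],3.5,48),3.5,48);go('hang',at(hp,hk,3.5,48),3.5,48)
E
```

```text
tau 0
grasp -27.9 0 [ 0.52  -0.438  0.075] q [ 0.6   0.99  0.06  1.51 -0.08  0.64 -1.36] 0.000 0.000
lift -27.9 0 [ 0.52  -0.438  0.25 ] q [ 0.59  0.77  0.08  1.4  -0.07  0.97 -1.37] 0.000 0.000
pour -28 0 [ 0.582 -0.18   0.253] q [ 0.16  0.67  0.11  1.63 -0.09  0.84 -1.75] 0.000 0.000
pour -28 20 [ 0.555 -0.166  0.3  ] q [-0.01  0.47  0.24  1.98 -0.02  0.36 -1.85] 0.000 0.000
pour -28 40 [ 0.515 -0.145  0.334] q [-0.4   0.36  0.6   2.23  0.7   0.06 -2.64] 0.016 0.094
pour -28 60 [ 0.467 -0.119  0.351] q [-1.11  0.41  1.3   2.33  0.56  0.06 -2.64] 0.059 0.318
pour -60 0 [ 0.525 -0.24   0.253] q [ 0.1   0.67  0.42  1.74 -0.36  0.81 -1.92] 0.000 0.000
pour -60 20 [ 0.509 -0.213  0.3  ] q [-0.27  0.55  0.7   2.01 -0.26  0.45 -2.1 ] 0.000 0.000
pour -60 40 [ 0.486 -0.174  0.334] q [-0.76  0.64  1.12  2.26 -0.3   0.1  -2.2 ] 0.000 0.000
pour -60 60 [ 0.459 -0.127  0.351] q [-1.11  0.94  1.4   2.35 -0.09  0.06 -2.64] 0.017 0.089
hang- 3.5 48 [0.572 0.154 0.291] q [-0.86  0.5   0.54  2.1   0.67  0.06 -2.64] 0.036 0.227
hang 3.5 48 [0.632 0.154 0.256] q [-0.69  0.61  0.4   1.97  0.7   0.06 -
[... 2674 characters left out ...]
[-0.99  0.6   1.23  2.21  0.43  0.06 -2.64] 0.077 0.458
pour -28 60 [ 0.467 -0.119  0.351] q [-1.33  1.71  1.49  2.34 -0.98  0.06 -2.32] 0.112 0.560
pour -60 0 [ 0.525 -0.24   0.253] q [-0.31  0.69  0.76  2.13 -0.68  0.12 -1.72] 0.000 0.000
pour -60 20 [ 0.509 -0.213  0.3  ] q [-0.7   0.8   1.1   2.2   0.06  0.06 -2.64] 0.018 0.109
pour -60 40 [ 0.486 -0.174  0.334] q [-1.    1.18  1.44  2.28 -0.98  0.06 -1.87] 0.032 0.179
pour -60 60 [ 0.459 -0.127  0.351] q [-1.18  1.64  1.49  2.35 -0.6   0.06 -2.64] 0.046 0.187
hang- 3.5 48 [0.572 0.154 0.291] q [-1.52  1.16  1.34  2.08 -0.98  0.06 -1.72] 0.087 0.563
hang 3.5 48 [0.632 0.154 0.256] q [-1.41  1.33  1.31  1.95 -0.98  0.06 -1.86] 0.084 0.576
```

```bash
cat > ms.py <<'E'
from plan import *
from concurrent.futures import ProcessPoolExecutor
def sols(P,R,n=40,seed=0):
    rng=np.random.default_rng(seed);out=[]
    for flip in(1,-1):
        for _ in range(n):
            q,ep,er=ik(P,R*[flip,flip,1],rng.uniform(LO,HI),w=1e-4)
            if ep<.002 and er<.01: out.append((flip,q.round(2)))
    return out
F=np.array([.4495,-.110,.159]);G=np.array([.5197,-.4378,.075])
def job(a):
    n,tau,g,yaw,tip=a;P,R=goal(g,yaw,tau+tip);return a[:2]+(yaw,tip),sols(P,R)
if __name__=='__main__':
    J=[]
    for tau in(0,20):
        J+=[('grasp',tau,G,-27.9,0),('hang',tau,at(hp,hk,3.5,48),3.5,48),('hang',tau,at(hp,hk,3.5,30),3.5,30)]
        J+=[('pour',tau,at(lp,F+[0,0,.03],y,55),y,55) for y in(60,20,-28,-60,-90,-130)]
    with ProcessPoolExecutor() as ex:
        for k,s in ex.map(job,J):
            print(k,len(s)); seen=[]
            for f,q in s:
                if all(np.abs(q-o).max()>.9 or f!=g for g,o in seen) and len(seen)<5: seen.append((f,q));print('   ',f,q)
E
timeout 500 python3 ms.py
nproc
cat >> fk.py <<'E'
def _Rz(a):c,s=np.cos(a),np.sin(a);return np.array([[c,-s,0],[s,c,0],[0,0,1]])
def _Ry(a):c,s=np.cos(a),np.sin(a);return np.array([[c,0,s],[0,1,0],[-s,0,c]])
V=[(1,np.array([0,-.0192,.5635])),(3,np.array([0,-.0284,.3445])),(5,np.array([0,.0014,.3146]))]
def fkj(q):
    R=np.eye(3);p=np.array([0,0,.3461]);ax=[];pt=[];d=dict(V)
    for i in range(7):
        ax.append(-R[:,2] if i%2==0 else R[:,1]);pt.append(p)
        R=R@(_Rz(-q[i]) if i%2==0 else _Ry(q[i]))
        if i in d:p=p+R@d[i]
    ax=np.array(ax).T;J=np.vstack([np.cross(ax.T,p-np.array(pt)).T,ax]);return p,R*[-1,-1,1],J
def ikf(P,R,q0,it=120,bias=None):
    """damped least squares with clipping at the limits"""
    q=np.clip(q0,LO+.02,HI-.02).copy()
    for _ in range(it):
        p,M,J=fkj(q);E=R@M.T;e=np.r_[P-p,.5*np.array([E[2,1]-E[1,2],E[0,2]-E[2,0],E[1,0]-E[0,1]])*(1 if np.trace(E)>1 else 2)]
        if np.abs(e).max()<1e-4 :break
        e=np.clip(e,-.3,.3);lock=np.zeros(7,bool)
        for _ in range(3):
            Jf=J*~lock;dq=Jf.T@np.linalg.solve(Jf@Jf.T+1e-4*np.eye(6),e)
            n=(((q+dq)<LO+.019)|((q+dq)>HI-.019))&~lock
            if not n.any():break
            lock|=n
        q=np.clip(q+dq,LO+.02,HI-.02)
    p,M,_=fkj(q);return q,np.linalg.norm(p-P),np.arccos(np.clip((np.trace(R@M.T)-1)/2,-1,1))
E
sed -i 's/q,ep,er=ik(P,R\*\[flip,flip,1\],rng.uniform(LO,HI),w=1e-4)/q,ep,er=ikf(P,R*[flip,flip,1],rng.uniform(LO,HI))/' ms.py
export OMP_NUM_THREADS=1; time timeout 150 python3 -u ms.py
```

```text
4
('grasp', 0, -27.9, 0) 29
    1 [ 0.65  0.99 -0.04  1.51  0.06  0.65 -1.47]
    1 [ 1.05  1.14 -0.9   1.48  0.99  1.02 -2.17]
    -1 [ 1.04  1.13 -0.87  1.48  0.96  1.    0.99]
    -1 [ 0.54  1.    0.18  1.51 -0.25  0.65  1.93]
('hang', 0, 3.5, 48) 17
    1 [-0.54  0.66  0.15  2.25  2.77  0.58  1.57]
    1 [ 0.21  0.89 -1.14  2.21  2.09  1.17  2.56]
    -1 [ 0.3   1.07 -1.44  2.2   2.05  1.44 -0.4 ]
    -1 [-0.45  0.65  0.01  2.24  2.63  0.61 -1.41]
('hang', 0, 3.5, 30) 11
    1 [-0.54  0.57  0.22  2.04  0.74  0.06 -2.62]
    -1 [-0.19  0.57 -0.33  2.02  1.4   0.36 -0.09]
    -1 [-0.64  0.59  0.38  2.05 -0.98  0.06  2.22]
    -1 [ 0.32  0.89 -1.34  2.    1.58  1.11 -0.09]
('pour', 0, 60, 55) 12
    1 [ 1.17  0.67 -0.9   2.09 -0.81  0.64  0.57]
    -1 [ 1.07  0.62 -0.71  2.1  -0.94  0.73 -2.42]
('pour', 0, 20, 55) 3
    1 [ 1.03  0.49 -0.82  2.48  3.68  0.51  1.76]
    -1 [ 0.77  0.43 -0.41  2.5   3.95  0.67 -1.64]
    -1 [ 1.3   0.71 -1.39  2.47  2.71  0.43 -0.43]
('pour', 0, -28, 55) 0
('pour', 0, -60, 55) 14
    1 [-0.77  0.54  0.65  2.41  1.63  0.59  1.89]
    1 [-1.01  0.98  1.
[... 1512 characters left out ...]

    1 [-0.33  0.72 -0.27  2.51  1.56  1.49  1.5 ]
    1 [-0.85  0.85  0.66  2.54  1.88  0.87  1.31]
    -1 [ 0.08  0.87 -1.    2.49  1.41  2.01 -1.62]
    -1 [-0.79  0.81  0.53  2.54  1.81  0.96 -1.78]
('pour', 20, -90, 55) 23
    1 [-0.75  0.83  0.55  2.14  1.    1.06  1.99]
    1 [ 0.08  0.88 -0.87  2.1   1.14  2.03  1.59]
    -1 [-0.26  0.75 -0.27  2.12  1.12  1.6  -1.39]
    -1 [-0.88  0.94  0.83  2.15  0.9   0.85 -0.99]
('pour', 20, -130, 55) 21
    1 [ 0.08  0.92 -0.55  1.66  0.74  2.07  1.64]
    1 [-0.67  1.09  0.95  1.7   0.29  1.41  2.55]
    -1 [-0.01  0.89 -0.38  1.66  0.72  1.98 -1.41]
    -1 [-0.67  1.09  0.95  1.7   0.29  1.41 -0.59]
real	0m25.477s
user	1m29.279s
sys	0m0.428s
```

```bash
cat > sim.py <<'E'
from plan import *
F=np.array([.4495,-.110,.159]);G=np.array([.5197,-.4378,.075])
def gf(g,yaw,tilt):
    P,R=goal(g,yaw,tilt);return P,R*[-1,-1,1]
def path(q,P,R,log=None):
    p,M,_=fkj(q);rv=Ro.from_matrix(M.T@R).as_rotvec();n=int(max(np.linalg.norm(rv)/.1,np.linalg.norm(P-p)/.03,1))+1
    worst=0;mg=9
    for i in range(1,n+1):
        q,ep,er=ikf(p+(P-p)*i/n,M@Ro.from_rotvec(rv*i/n).as_matrix(),q,it=8);worst=max(worst,ep,er);mg=min(mg,(np.minimum(q-LO,HI-q)).min())
    return q,worst,mg
if __name__=='__main__':
    import sys
    from plant import r
    q0=np.array(r.get_state()['q'])
    for tau in(0,10,20):
        print('tau',tau);q=q0.copy()
        p,M,_=fkj(q)
        for k in range(4): q,w,m=path(q,p,M@_Rz(-(k+1)*np.pi/4)) if False else path(q,p,_Rz((k+1)*np.pi/4)@M)
        print('flipped',q.round(2),round(w,3),round(m,2))
        st=[('pre',G+[0,0,.1],-27.9,tau),('grasp',G,-27.9,tau),('lift',G+[0,0,.18],-27.9,tau),('yaw',np.array([.4495,-.33,.28]),-60,tau)]
        st+=[('over',at(lp,F+[0,-.0,.05],-90,0),-90,tau)]+[('tip%d'%t,at(lp,F+[0,-.0,.03],-90,t),-90,tau+t) for t in(20,40,60)]
        st+=[('back',np.array([.46,.02,.34]),-60,tau+55),('back2',np.array([.50,.12,.34]),-30,tau+50),('hang-',at(hp,hk+[-.06,0,.035],3.5,48),3.5,tau+48),('hang',at(hp,hk,3.5,48),3.5,tau+48)]
        for n,g,y,t in st:
            q,w,m=path(q,*gf(g,y,t));print(n,y,t,g.round(3),q.round(2),round(w,3),round(m,2))
E
python3 sim.py
```

```text
tau 0Traceback (most recent call last):
  File "sim.py", line 18, in <module>
    for k in range(4): q,w,m=path(q,p,M@_Rz(-(k+1)*np.pi/4)) if False else path(q,p,_Rz((k+1)*np.pi/4)@M)
                                                                                    ^^^
NameError: name '_Rz' is not defined
```

```bash
sed -i 's/path(q,p,M@_Rz(-(k+1)\*np.pi\/4)) if False else path(q,p,_Rz((k+1)\*np.pi\/4)@M)/path(q,p,M@fkm._Rz(-(k+1)*np.pi\/4*sys.argv.__len__()**0))/; s/^from plan import \*/from plan import *\nimport fk as fkm/' sim.py; python3 sim.py
```

```text
tau 0
flipped [ 0.87  0.8  -0.74  1.28  0.55  1.24  1.2 ] 0.0 0.73
pre -27.9 0 [ 0.52  -0.438  0.175] [ 0.96  0.93 -0.69  1.44  0.65  1.    1.2 ] 0.0 0.74
grasp -27.9 0 [ 0.52  -0.438  0.075] [ 0.94  1.06 -0.62  1.48  0.74  0.85  1.13] 0.0 0.8
lift -27.9 0 [ 0.52  -0.438  0.255] [ 0.98  0.85 -0.73  1.36  0.58  1.15  1.26] 0.0 0.74
yaw -60 0 [ 0.45 -0.33  0.28] [ 0.92  0.63 -0.62  1.73  0.44  0.93  0.64] 0.0 0.76
over -90 0 [ 0.45  -0.26   0.273] [ 0.73  0.56 -0.47  1.85  0.34  0.81  0.08] 0.0 0.71
tip20 -90 20 [ 0.45  -0.229  0.3  ] [ 0.34  0.46 -0.25  1.99  0.67  0.79 -0.39] 0.0 0.57
tip40 -90 40 [ 0.45  -0.184  0.334] [-0.04  0.46 -0.13  2.06  0.93  1.01 -0.84] 0.0 0.5
tip60 -90 60 [ 0.45  -0.13   0.351] [-0.34  0.59 -0.08  2.08  1.01  1.31 -1.15] 0.0 0.47
back -60 55 [0.46 0.02 0.34] [-0.56  0.52 -0.26  2.23  1.15  1.22 -1.19] 0.0 0.33
back2 -30 50 [0.5  0.12 0.34] [-0.55  0.46 -0.36  2.28  1.45  1.02 -1.04] 0.0 0.28
hang- 3.5 48 [0.572 0.154 0.291] [-0.23  0.55 -0.44  2.35  2.28  0.77 -1.08] 0.0 0.2
hang 3.5 48 [0.632 0.154 0.256] [-0.19  0.67 -0.41  2.23  2.35  0.75 -1.05] 0.0 0
[... 1530 characters left out ...]
.0 0.47
over -90 20 [ 0.45  -0.26   0.273] [ 0.39  0.51 -0.23  2.    0.73  0.72 -0.39] 0.0 0.51
tip20 -90 40 [ 0.45  -0.229  0.3  ] [ 0.01  0.52 -0.06  2.1   1.03  0.89 -0.88] 0.0 0.46
tip40 -90 60 [ 0.45  -0.184  0.334] [-0.28  0.61 -0.    2.14  1.11  1.19 -1.17] 0.0 0.42
tip60 -90 80 [ 0.45  -0.13   0.351] [-0.5   0.8   0.06  2.12  1.08  1.46 -1.35] 0.0 0.42
back -60 75 [0.46 0.02 0.34] [-0.77  0.74 -0.11  2.29  1.23  1.41 -1.49] 0.0 0.27
back2 -30 70 [0.5  0.12 0.34] [-0.81  0.66 -0.21  2.43  1.62  1.35 -1.5 ] 0.0 0.13
hang- 3.5 68 [0.572 0.154 0.291] [ 0.09  1.12 -1.38  2.54  2.29  1.97 -0.78] 0.007 0.02
hang 3.5 68 [0.632 0.154 0.256] [ 0.17  1.2  -1.29  2.41  2.48  1.83 -0.65] 0.0 0.07
```

Emit:
move_arm(targets=[[[0, 0, 0.148, -0.005, -0.005, -0.002, 1], [0, 0, 0.148, -0.005, -0.005, -0.002, 1], [0, 0, 0.148, -0.005, -0.005, -0.002, 1], [0, 0, 0.148, -0.005, -0.005, -0.002, 1], [0, 0, 0.148, -0.005, -0.005, -0.002, 1]]])

```text
clock: 4.5
tool_pos: [0.5383, -0.423, 0.2932]
eef_rot: [0.793, -0.609, 0.009, -0.007]
contact_force: [-0.3, 0.7, -0.7]
opening: 0.999
```

Emit:
move_arm(targets=[[[0, 0, 0.148, -0.005, -0.005, -0.002, 1], [0, 0, 0.148, -0.005, -0.005, -0.002, 1], [0, 0, 0.148, -0.005, -0.005, -0.002, 1], [0, 0, 0.148, -0.005, -0.005, -0.002, 1], [0, 0, 0.148, 0, 0, -0.002, 1]]])

```text
clock: 5.0
tool_pos: [0.5132, -0.4481, 0.2804]
eef_rot: [0.961, -0.278, 0.004, -0.011]
contact_force: [-1.6, -0.4, -0.3]
opening: 0.999
```

Emit:
move_arm(targets=[[[0, 0, 0.148, 0, 0, -0.002, 1], [0, 0, 0.148, 0, 0, -0.002, 1], [0, 0, 0.148, 0, 0, -0.002, 1], [0, 0, 0.148, 0, 0, -0.002, 1], [0, 0, 0.148, 0, 0, -0.002, 1]]])

```text
clock: 5.5
tool_pos: [0.5093, -0.4518, 0.2676]
eef_rot: [0.995, 0.094, -0.001, -0.014]
contact_force: [-0.4, -0.2, -0.9]
opening: 0.999
```

```bash
cat >> h.py <<'E'
_g=goal
def goal2(grip,yaw,tilt):
    P,R=_g(grip,yaw,tilt);return P,R*[-1,-1,1]
def left2(s,grip,yaw,tilt,n=1):
    P,R=goal2(grip,yaw,tilt);dr=Ro.from_matrix(R@Ro.from_quat(s['eef_rot']).as_matrix().T).as_rotvec()
    print('clock %.2f open %.3f'%(s['clock'],s['opening']),'turn',np.round(dr,3),'%.1fdeg'%np.degrees(np.linalg.norm(dr)),'shift',np.round(P-s['tool_pos'],4),'/%d:'%n,np.round(dr/n,4),np.round((P-s['tool_pos'])/n,4),'F',np.round(s['contact_force'],1),'q',np.round(s['q'],2))
E
python3 - <<'E'
from plant import r
from h import *
left2(r.get_state(),[.5197,-.4378,.165],-27.9,5,7)
E
```

```text
clock 5.50 open 0.999 turn [-0.096 -0.071  0.894] 51.7deg shift [ 0.0111  0.0137 -0.1106] /7: [-0.0138 -0.0102  0.1277] [ 0.0016  0.002  -0.0158] F [-0.4 -0.2 -0.9] q [ 0.92  0.8  -0.54  1.32  0.4   1.15  0.54]
```

Emit:
move_arm(targets=[[[0, 0, 0.138, 0.002, 0.002, -0.018, 1], [0, 0, 0.138, 0.002, 0.002, -0.018, 1], [0, 0, 0.138, 0.002, 0.002, -0.018, 1], [0, 0, 0.138, 0.002, 0.002, -0.018, 1], [0, 0, 0.138, 0.002, 0.002, -0.018, 1]]])

```text
clock: 6.0
tool_pos: [0.5172, -0.4465, 0.1754]
eef_rot: [0.901, 0.434, -0.004, -0.013]
contact_force: [-0.3, -0.2, 0.4]
opening: 1.002
```

Emit:
move_arm(targets=[[[-0.03, -0.05, 0.1, 0.001, 0.001, -0.01, 1], [-0.03, -0.05, 0.1, 0, 0, -0.01, 1], [0, 0, 0, 0, 0, 0, 1]]])

```text
clock: 6.3
tool_pos: [0.5151, -0.4458, 0.1495]
eef_rot: [0.85, 0.525, 0.027, 0.033]
contact_force: [-0.2, 0.7, 0.0]
opening: 0.994
```

Run:
```python
from plant import r
from h import *
import cv2
G=[.5197,-.4378,.075]
left2(r.get_state(),G,-27.9,5,5)
w=r.snapshot('wrist');f=w['frame'][:,:,::-1].copy()
a,b=w2pix(w,G);cv2.circle(f,(int(b),int(a)),4,(0,0,255),1);print(a,b)
cv2.imwrite('pics/w2.png',f)
```

```text
clock 6.30 open 0.994 turn [-0.012  0.003 -0.022] 1.4deg shift [ 0.0052  0.0077 -0.0825] /5: [-0.0023  0.0007 -0.0044] [ 0.001   0.0015 -0.0165] F [-0.2  0.7  0. ] q [ 1.01  0.94 -0.7   1.53  0.73  0.86  1.17]
210.58674943381524 336.02702304479647
```

View pics/w2.png

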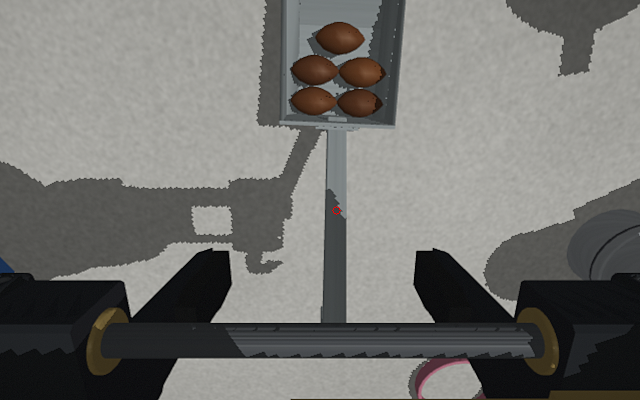

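The five pecans lie in the bowl (rows 35–105, cols 290–385). The predicted grip point (210,336) falls on the handle's centre line, so I descend and close.

Emit:
move_arm(targets=[[[-0.003, 0, -0.005, 0.001, 0.002, -0.017, 1], [-0.003, 0, -0.005, 0.001, 0.002, -0.017, 1], [-0.003, 0, -0.005, 0.001, 0.002, -0.017, 1], [-0.003, 0, -0.005, 0.001, 0.001, -0.017, 1], [0, 0, 0, 0.001, 0.001, -0.015, 1]]])

```text
clock: 6.85
tool_pos: [0.5261, -0.4438, 0.0709]
eef_rot: [0.861, 0.506, 0.026, 0.043]
contact_force: [-0.8, -0.5, 0.3]
opening: 1.004
```

Run:
```python
from plant import r
from h import *
left2(r.get_state(),[.5197,-.4378,.075],-27.9,5,1)
```

```text
clock 6.85 open 1.004 turn [0.006 0.013 0.02 ] 1.4deg shift [-0.0058  0.0057 -0.0039] /1: [0.0059 0.0126 0.0205] [-0.0058  0.0057 -0.0039] F [-0.8 -0.5  0.3] q [ 0.95  1.03 -0.61  1.57  0.82  0.71  1.04]
```

Emit:
move_arm(targets=[[[0.006, 0.012, 0.02, -0.006, 0.006, -0.004, 1], [0, 0, 0, 0, 0, 0, 0.3], [0, 0, 0, 0, 0, 0, 0.12], [0, 0, 0, 0, 0, 0, 0], [0, 0, 0, 0, 0, 0, 0]]], force=15)

```text
clock: 7.35
tool_pos: [0.5199, -0.4377, 0.0662]
eef_rot: [0.856, 0.515, 0.022, 0.037]
contact_force: [0.1, -0.7, 0.2]
opening: 0.662
```

Emit:
move_arm(targets=[[[0, 0, 0, 0, 0, 0, 0], [0, 0, 0, 0, 0, 0, 0], [0, 0, 0, 0, 0, 0, 0]]], force=60)

```text
clock: 7.65
tool_pos: [0.5204, -0.4384, 0.0674]
eef_rot: [0.856, 0.515, 0.023, 0.038]
contact_force: [0.8, -0.1, -0.5]
opening: 0.387
```

Run:
```python
from plant import r
from h import *
left2(r.get_state(),[.5197,-.4378,.075],-27.9,5,1)
```

```text
clock 7.65 open 0.387 turn [0.    0.    0.002] 0.1deg shift [-0.0001  0.0003 -0.0004] /1: [0.0002 0.0003 0.0017] [-0.0001  0.0003 -0.0004] F [ 0.8 -0.1 -0.5] q [ 0.95  1.03 -0.61  1.58  0.83  0.71  1.05]
```

Emit:
move_arm(targets=[[[0, 0, 0, 0, 0, 0, 0], [0, 0, 0, 0, 0, 0, 0], [0, 0, 0, 0, 0, 0, 0], [0, 0, 0, 0, 0, 0, 0], [0, 0, 0, 0, 0, 0, 0]]])

```text
clock: 8.15
tool_pos: [0.5207, -0.4383, 0.0676]
eef_rot: [0.856, 0.514, 0.023, 0.038]
contact_force: [0.0, 0.6, 0.5]
opening: 0.153
```

Emit:
move_arm(targets=[[[0, 0, 0, 0, 0, 0.004, 0], [0.01, 0.018, 0, 0, 0, 0.01, 0], [0.01, 0.018, 0, 0, 0, 0.012, 0], [0.01, 0.018, 0, 0, 0, 0.012, 0], [0.01, 0.018, 0, 0, 0, 0.012, 0]]])

```text
clock: 8.65
tool_pos: [0.517, -0.4371, 0.1162]
eef_rot: [0.857, 0.516, -0.001, -0.003]
contact_force: [-0.5, -0.1, -1.8]
opening: 0.142
```

Run:
```python
from plant import r
from h import *
import cv2
left2(r.get_state(),[.5197,-.4378,.125],-27.9,5,1)
w=r.snapshot('wrist');f=w['frame'][:,:,::-1].copy()
cv2.imwrite('pics/w3.png',f)
```

```text
clock 8.65 open 0.142 turn [-0.045 -0.081  0.   ] 5.3deg shift [ 0.0033 -0.001   0.0009] /1: [-0.0449 -0.0811  0.0003] [ 0.0033 -0.001   0.0009] F [-0.5 -0.1 -1.8] q [ 0.96  1.   -0.67  1.47  0.71  0.93  1.16]
```

View pics/w3.png

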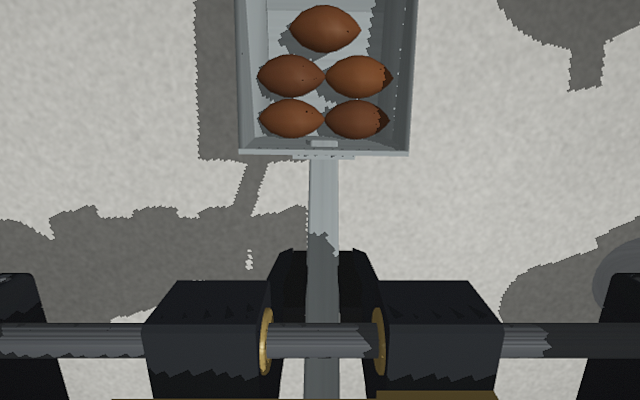

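Scoop is gripped at (323,240) with all five pecans in it. I check for slip in the pinch and lift on.

Emit:
move_arm(targets=[[[0, 0, 0, 0, 0, 0.015, 0], [0, 0, 0, 0, 0, 0.018, 0], [0, 0, 0, 0, 0, 0.018, 0], [0, 0, 0, 0, 0, 0.018, 0], [0, 0, 0, 0, 0, 0.018, 0]]])

```text
clock: 9.2
tool_pos: [0.5163, -0.4368, 0.209]
eef_rot: [0.857, 0.516, -0.001, -0.003]
contact_force: [-1.2, 0.7, -2.1]
opening: 0.141
```

Emit:
move_arm(targets=[[[0, 0, 0, 0, 0, 0.018, 0], [0, 0, 0, 0, 0, 0.018, 0], [0, 0, 0, 0, 0, 0.018, 0], [0, 0, 0, 0, 0, 0.012, 0], [0, 0, 0, 0, 0, 0, 0]]])

```text
clock: 9.7
tool_pos: [0.5165, -0.4363, 0.2854]
eef_rot: [0.856, 0.516, 0.0, 0.001]
contact_force: [1.0, 0.1, -2.5]
opening: 0.144
```

```bash
cat > slip.py <<'E'
from plan import *
from h import w2pix
# scoop pose from tool pose: tool tilt tau0 in scoop frame (deg) and grip offset along handle
def scoop_from_tool(s,tau0):
    M=Ro.from_quat(s['eef_rot']).as_matrix();t=M[:,2]
    ys=M[:,0]; R0=Ro.from_rotvec(np.radians(tau0)*ys).as_matrix()  # undo tilt
    td=R0@t; xs=np.cross(ys,-td); R=np.c_[xs,ys,-td]
    g=s['tool_pos']-.008*t; return g-R@gp,R
E
python3 - <<'E'
from plant import r
from slip import *
from h import *
import cv2
s=r.get_state();w=r.snapshot('wrist');cv2.imwrite('pics/w4.png',w['frame'][:,:,::-1])
left2(s,[.4495,-.33,.29],-60,0,10)
for tau0 in(-5,0,5,10):
    o,R=scoop_from_tool(s,tau0);print(tau0,o.round(3),'tip',np.degrees(np.arcsin(R[2,0])).round(1),[tuple(np.round(w2pix(w,o+R@np.array(c)/1e3)).astype(int)) for c in((45,40,40),(45,-40,40),(43,0,28))])
E
```

```text
clock 9.70 open 0.144 turn [ 0.002  0.001 -0.562] 32.2deg shift [-0.067   0.1063 -0.0034] /10: [ 0.0002  0.0001 -0.0562] [-0.0067  0.0106 -0.0003] F [ 1.   0.1 -2.5] q [ 0.99  0.81 -0.77  1.33  0.57  1.21  1.28]
-5 [ 0.439 -0.395  0.21 ] tip 5.1 [(np.int64(160), np.int64(405)), (np.int64(160), np.int64(242)), (np.int64(154), np.int64(323))]
0 [ 0.433 -0.392  0.218] tip 0.1 [(np.int64(155), np.int64(407)), (np.int64(155), np.int64(240)), (np.int64(147), np.int64(323))]
5 [ 0.427 -0.389  0.227] tip -4.9 [(np.int64(151), np.int64(410)), (np.int64(151), np.int64(237)), (np.int64(141), np.int64(323))]
10 [ 0.422 -0.387  0.236] tip -9.9 [(np.int64(147), np.int64(413)), (np.int64(147), np.int64(234)), (np.int64(135), np.int64(323))]
```

View pics/w4.png

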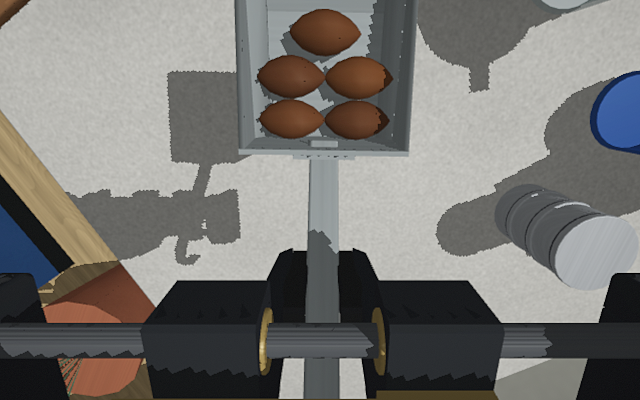

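No slip: the corners at (152,238) and (152,410) fit a tilt of 5°. Next I carry it level, nose slightly up, towards the funnel and yaw to −90°.

Emit:
move_arm(targets=[[[0, 0, -0.04, -0.003, 0.005, 0, 0], [0, 0, -0.06, -0.004, 0.008, 0, 0], [0, 0, -0.06, -0.004, 0.008, 0, 0], [0, 0, -0.06, -0.004, 0.008, 0, 0], [0, 0, -0.06, -0.004, 0.008, 0, 0]]])

```text
clock: 10.25
tool_pos: [0.4931, -0.3982, 0.2785]
eef_rot: [0.922, 0.387, -0.003, -0.003]
contact_force: [-0.3, 0.7, -3.0]
opening: 0.141
```

Emit:
move_arm(targets=[[[0, 0, -0.06, -0.004, 0.008, 0, 0], [0, 0, -0.06, -0.004, 0.008, 0, 0], [0, 0, -0.06, -0.004, 0.008, 0, 0], [0, 0, -0.06, -0.004, 0.008, 0, 0], [0, 0, -0.06, -0.004, 0.008, 0, 0]]])

```text
clock: 10.75
tool_pos: [0.468, -0.3554, 0.2724]
eef_rot: [0.971, 0.239, -0.006, -0.008]
contact_force: [-0.8, 0.4, -1.5]
opening: 0.147
```

Emit:
move_arm(targets=[[[0, 0, -0.06, -0.004, 0.008, 0, 0], [0, 0, -0.06, -0.004, 0.008, 0, 0], [0, 0, -0.06, -0.004, 0.008, 0, 0], [0, 0, -0.06, -0.004, 0.008, 0, 0], [0, 0, -0.04, -0.002, 0.005, 0, 0]]])

```text
clock: 11.25
tool_pos: [0.4447, -0.3151, 0.2672]
eef_rot: [0.995, 0.095, -0.01, -0.012]
contact_force: [-0.2, -0.4, -2.4]
opening: 0.144
```

Run:
```python
from plant import r
from slip import *
from h import *
s=r.get_state()
o,R=scoop_from_tool(s,5);print('lip',(o+R@lp).round(3))
for tip,lz,ly in((-5,.05,-.03),(20,.035,-.03),(40,.025,-.03),(60,.025,-.025)):
    g=at(lp,[.4495,-.110+ly,.159+lz],-90,tip);print(tip,g.round(4));left2(s,g,-90,tip+5,1)
```

```text
lip [ 0.414 -0.162  0.229]
-5 [ 0.4495 -0.295   0.2597]
clock 11.25 open 0.144 turn [-0.024 -0.019 -0.191] 11.1deg shift [ 0.0048  0.0201 -0.0156] /1: [-0.0245 -0.0192 -0.1906] [ 0.0048  0.0201 -0.0156] F [-0.2 -0.4 -2.4] q [ 0.87  0.62 -0.56  1.75  0.38  0.92  0.34]
20 [ 0.4495 -0.2591  0.3054]
clock 11.25 open 0.144 turn [-0.459 -0.06  -0.184] 28.6deg shift [0.0048 0.0527 0.031 ] /1: [-0.4594 -0.0605 -0.1835] [0.0048 0.0527 0.031 ] F [-0.2 -0.4 -2.4] q [ 0.87  0.62 -0.56  1.75  0.38  0.92  0.34]
40 [ 0.4495 -0.2138  0.3294]
clock 11.25 open 0.144 turn [-0.807 -0.093 -0.173] 47.6deg shift [0.0048 0.0957 0.0565] /1: [-0.8074 -0.0931 -0.1734] [0.0048 0.0957 0.0565] F [-0.2 -0.4 -2.4] q [ 0.87  0.62 -0.56  1.75  0.38  0.92  0.34]
60 [ 0.4495 -0.1546  0.3459]
clock 11.25 open 0.144 turn [-1.155 -0.125 -0.159] 67.2deg shift [0.0048 0.1533 0.0753] /1: [-1.1553 -0.1254 -0.1592] [0.0048 0.1533 0.0753] F [-0.2 -0.4 -2.4] q [ 0.87  0.62 -0.56  1.75  0.38  0.92  0.34]
```

Emit:
move_arm(targets=[[[-0.05, -0.007, -0.03, 0.0005, 0.006, 0.0035, 0], [-0.05, -0.007, -0.03, 0.0005, 0.006, 0.0035, 0], [-0.05, -0.007, -0.03, 0.0005, 0.006, 0.0035, 0], [-0.05, -0.007, -0.03, 0.0005, 0.006, 0.0035, 0], [-0.05, -0.007, -0.03, 0.0005, 0.006, 0.0035, 0]]])

```text
clock: 11.75
tool_pos: [0.4412, -0.2853, 0.28]
eef_rot: [0.993, 0.013, -0.008, 0.114]
contact_force: [-0.4, 0.3, -2.0]
opening: 0.141
```

Emit:
move_arm(targets=[[[-0.05, -0.007, -0.02, 0.0005, 0.006, 0.0035, 0], [-0.05, -0.007, -0.01, 0.0005, 0.006, 0.0035, 0], [-0.05, -0.007, 0, 0.0005, 0.006, 0.0035, 0], [-0.05, -0.007, 0, 0.0005, 0.006, 0.0035, 0]]])

```text
clock: 12.15
tool_pos: [0.4403, -0.259, 0.2917]
eef_rot: [0.977, -0.005, 0.002, 0.215]
contact_force: [0.5, 0.4, -2.2]
opening: 0.143
```

```bash
cat > look.py <<'E'
import sys
from plant import r
from slip import *
from h import *
import cv2
s=r.get_state();o,R=scoop_from_tool(s,5);print('lip',(o+R@lp).round(3),'tip',np.degrees(np.arcsin(R[2,0])).round(1),'yaw',np.degrees(np.arctan2(R[1,0],R[0,0])).round(1))
for tip,lz,ly in((28,.03,-.03),(34,.025,-.03),(40,.025,-.03),(48,.025,-.03),(58,.025,-.025)):
    print(tip);left2(s,at(lp,[.4495,-.110+ly,.159+lz],-90,tip),-90,tip+5,1)
if len(sys.argv)>1:
    a=r.snapshot('scene')['frame'][150:300,180:380,::-1];b=r.snapshot('wrist')['frame'][:,:,::-1]
    cv2.imwrite('pics/%s.png'%sys.argv[1],np.hstack([cv2.resize(a,(400,300),interpolation=cv2.INTER_CUBIC),cv2.resize(b,(400,300))[:300]]))
E
python3 look.py
```

```text
lip [ 0.442 -0.136  0.188] tip 19.8 yaw -90.6
28
clock 12.15 open 0.143 turn [-0.142  0.006  0.009] 8.2deg shift [0.0092 0.0122 0.0176] /1: [-0.1423  0.0063  0.0086] [0.0092 0.0122 0.0176] F [ 0.5  0.4 -2.2] q [ 0.33  0.46 -0.22  2.03  0.8   0.77 -0.5 ]
34
clock 12.15 open 0.143 turn [-0.247  0.007  0.008] 14.2deg shift [0.0092 0.0254 0.0231] /1: [-0.2471  0.0068  0.0082] [0.0092 0.0254 0.0231] F [ 0.5  0.4 -2.2] q [ 0.33  0.46 -0.22  2.03  0.8   0.77 -0.5 ]
40
clock 12.15 open 0.143 turn [-0.352  0.007  0.008] 20.2deg shift [0.0092 0.0396 0.0321] /1: [-0.3518  0.0072  0.0079] [0.0092 0.0396 0.0321] F [ 0.5  0.4 -2.2] q [ 0.33  0.46 -0.22  2.03  0.8   0.77 -0.5 ]
48
clock 12.15 open 0.143 turn [-0.491  0.008  0.007] 28.2deg shift [0.0092 0.0598 0.0418] /1: [-0.4914  0.0078  0.0074] [0.0092 0.0598 0.0418] F [ 0.5  0.4 -2.2] q [ 0.33  0.46 -0.22  2.03  0.8   0.77 -0.5 ]
58
clock 12.15 open 0.143 turn [-0.666  0.008  0.007] 38.2deg shift [0.0092 0.0916 0.0498] /1: [-0.6659  0.0085  0.0068] [0.0092 0.0916 0.0498] F [ 0.5  0.4 -2.2] q [ 0.33  0.46 -0.22  2.03  0.8   0.77 -0.5 ]
```

Emit:
move_arm(targets=[[[-0.035, 0, 0, 0.003, 0.003, 0.006, 0], [-0.035, 0, 0, 0.003, 0.003, 0.006, 0], [-0.035, 0, 0, 0.003, 0.003, 0.004, 0], [-0.035, 0, 0, 0, 0.003, 0.003, 0], [0, 0, 0, 0, 0, 0, 0]]])

```text
clock: 12.65
tool_pos: [0.4471, -0.2419, 0.3075]
eef_rot: [0.959, -0.0, -0.001, 0.284]
contact_force: [-0.2, 1.2, -0.9]
opening: 0.145
```

Emit:
move_arm(targets=[[[-0.03, 0, 0, 0, 0.004, 0.002, 0], [0, 0, 0, 0, 0, 0, 0], [-0.03, 0, 0, 0, 0.004, 0.002, 0], [0, 0, 0, 0, 0, 0, 0], [0, 0, 0, 0, 0, 0, 0]]])

```text
clock: 13.15
tool_pos: [0.4449, -0.2355, 0.3098]
eef_rot: [0.95, -0.001, -0.004, 0.311]
contact_force: [-0.5, -0.4, -1.6]
opening: 0.147
```

```bash
python3 look.py p1
```

```text
lip [ 0.444 -0.136  0.184] tip 31.2 yaw -90.0
28
clock 13.15 open 0.147 turn [ 0.056 -0.007  0.004] 3.3deg shift [ 0.0046 -0.0112 -0.0005] /1: [ 0.0561 -0.0073  0.0041] [ 0.0046 -0.0112 -0.0005] F [-0.5 -0.4 -1.6] q [ 0.11  0.47 -0.16  2.07  0.96  0.91 -0.76]
34
clock 13.15 open 0.147 turn [-0.049 -0.007  0.005] 2.8deg shift [0.0046 0.0019 0.005 ] /1: [-0.0486 -0.0071  0.0045] [0.0046 0.0019 0.005 ] F [-0.5 -0.4 -1.6] q [ 0.11  0.47 -0.16  2.07  0.96  0.91 -0.76]
40
clock 13.15 open 0.147 turn [-0.153 -0.007  0.005] 8.8deg shift [0.0046 0.0161 0.014 ] /1: [-0.1533 -0.0068  0.0049] [0.0046 0.0161 0.014 ] F [-0.5 -0.4 -1.6] q [ 0.11  0.47 -0.16  2.07  0.96  0.91 -0.76]
48
clock 13.15 open 0.147 turn [-0.293 -0.006  0.005] 16.8deg shift [0.0046 0.0363 0.0237] /1: [-0.2929 -0.0065  0.0054] [0.0046 0.0363 0.0237] F [-0.5 -0.4 -1.6] q [ 0.11  0.47 -0.16  2.07  0.96  0.91 -0.76]
58
clock 13.15 open 0.147 turn [-0.467 -0.006  0.006] 26.8deg shift [0.0046 0.0682 0.0317] /1: [-0.4675 -0.006   0.0059] [0.0046 0.0682 0.0317] F [-0.5 -0.4 -1.6] q [ 0.11  0.47 -0.16  2.07  0.96  0.91 -0.76]
```

View pics/p1.png

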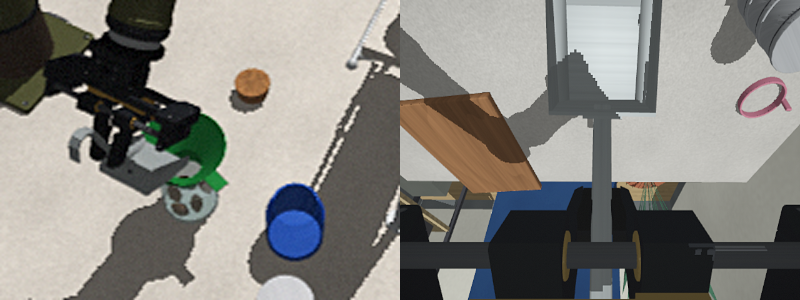

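The wrist half shows the back of the bowl empty, and the scene half shows pecans in the jar at about (190,195) of the picture. I tip on to about 50° to be sure, then zoom in on the jar.

Emit:
move_arm(targets=[[[-0.06, 0, 0, 0.001, 0.007, 0.006, 0], [-0.06, 0, 0, 0.001, 0.007, 0.006, 0], [-0.06, 0, 0, 0.001, 0.008, 0.006, 0], [-0.06, 0, 0, 0.001, 0.008, 0.005, 0], [-0.06, 0, 0, 0, 0.008, 0.004, 0]]])

```text
clock: 13.75
tool_pos: [0.4475, -0.2021, 0.3394]
eef_rot: [0.891, -0.009, -0.003, 0.453]
contact_force: [0.7, -0.2, -1.3]
opening: 0.145
```

Emit:
move_arm(targets=[[[-0.05, 0, 0, 0, 0.009, 0.004, 0], [-0.05, 0, 0, 0, 0.009, 0.004, 0], [0, 0, 0, 0, 0, 0, 0], [0, 0, 0, 0, 0, 0, 0], [0, 0, 0, 0, 0, 0, 0]]])

```text
clock: 14.25
tool_pos: [0.4487, -0.183, 0.3463]
eef_rot: [0.868, -0.009, -0.003, 0.496]
contact_force: [-0.1, 0.1, -1.3]
opening: 0.144
```

Run:
```python
from plant import r
from slip import *
from h import *
import cv2
s=r.get_state();o,R=scoop_from_tool(s,5);print('lip',(o+R@lp).round(3),'tip',np.degrees(np.arcsin(R[2,0])).round(1),s['contact_force'].round(1),s['q'].round(2))
p=r.snapshot('scene');a=p['frame'][190:280,220:320,::-1];t=r.snapshot('top');b=t['frame'][195:270,310:410,::-1]
cv2.imwrite('pics/p2.png',np.hstack([cv2.resize(a,(500,450),interpolation=cv2.INTER_CUBIC),cv2.resize(b,(300,450),interpolation=cv2.INTER_CUBIC)]))
print([(d['centre'],d['score']) for d in r.find_in(p,'pecan1')])
```

```text
lip [ 0.45  -0.141  0.191] tip 54.5 [-0.1  0.1 -1.3] [-0.24  0.58 -0.09  2.11  1.08  1.27 -1.14]
[([220.8, 245.2], 0.38)]
```

View pics/p2.png

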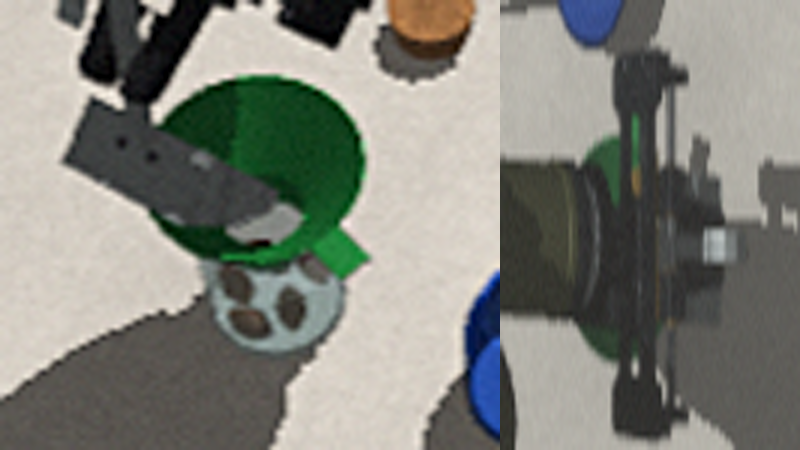

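Emit:
move_arm(targets=[[[0, 0, 0, 0, 0, 0.02, 0], [0, 0, 0, 0, 0, 0.02, 0], [0, 0, 0, 0, -0.005, 0.015, 0], [0.02, 0, 0, 0, -0.01, 0, 0], [0.02, 0, 0, 0, -0.01, 0, 0]]])

```text
clock: 14.9
tool_pos: [0.4474, -0.2105, 0.4028]
eef_rot: [0.879, -0.009, -0.004, 0.477]
contact_force: [-0.1, -0.6, -1.6]
opening: 0.14
```

```bash
cat > hangsim.py <<'E'
from plant import r
from sim import *
from h import left2
import cv2
s=r.get_state();q=np.array(s['q'])
st=[('a',np.array([.47,-.06,.40]),-60,53),('b',np.array([.50,.10,.38]),-30,53),('c',at(hp,hk+[-.08,0,.06],3.5,48),3.5,53),('d',at(hp,hk+[-.05,0,.035],3.5,48),3.5,53),('e',at(hp,hk+[0,0,.035],3.5,48),3.5,53),('f',at(hp,hk,3.5,48),3.5,53)]
for n,g,y,t in st:
    q,w,m=path(q,*gf(g,y,t));print(n,y,t,g.round(3),q.round(2),round(w,3),round(m,2))
left2(s,st[0][1],-60,53,12)
p=r.snapshot('scene');a=p['frame'][190:280,220:320,::-1];cv2.imwrite('pics/p3.png',cv2.resize(a,(700,600),interpolation=cv2.INTER_CUBIC))
print([(d['centre'],d['score']) for d in r.find_in(p,'pecan1')],[(d['centre'],d['score']) for d in r.find_in(p,'funnel')])
E
python3 hangsim.py
```

```text
a -60 53 [ 0.47 -0.06  0.4 ] [-0.35  0.35 -0.26  2.22  1.19  1.15 -0.93] 0.0 0.34
b -30 53 [0.5  0.1  0.38] [-0.51  0.39 -0.4   2.28  1.44  1.06 -0.97] 0.0 0.28
c 3.5 53 [0.552 0.154 0.316] [-0.26  0.52 -0.48  2.44  2.3   0.91 -1.16] 0.0 0.12
d 3.5 53 [0.582 0.154 0.291] [-0.23  0.6  -0.47  2.39  2.36  0.93 -1.16] 0.0 0.15
e 3.5 53 [0.632 0.154 0.291] [-0.19  0.63 -0.43  2.26  2.38  0.82 -1.08] 0.0 0.24
f 3.5 53 [0.632 0.154 0.256] [-0.18  0.71 -0.45  2.29  2.43  0.92 -1.14] 0.0 0.27
clock 14.90 open 0.140 turn [0.068 0.02  0.543] 31.4deg shift [ 0.0258  0.145  -0.0076] /12: [0.0057 0.0016 0.0453] [ 0.0021  0.0121 -0.0006] F [-0.1 -0.6 -1.6] q [-0.16  0.46 -0.08  2.05  1.05  1.28 -0.94]
[] [([222.1, 271.4], 0.8)]
```

View pics/p3.png

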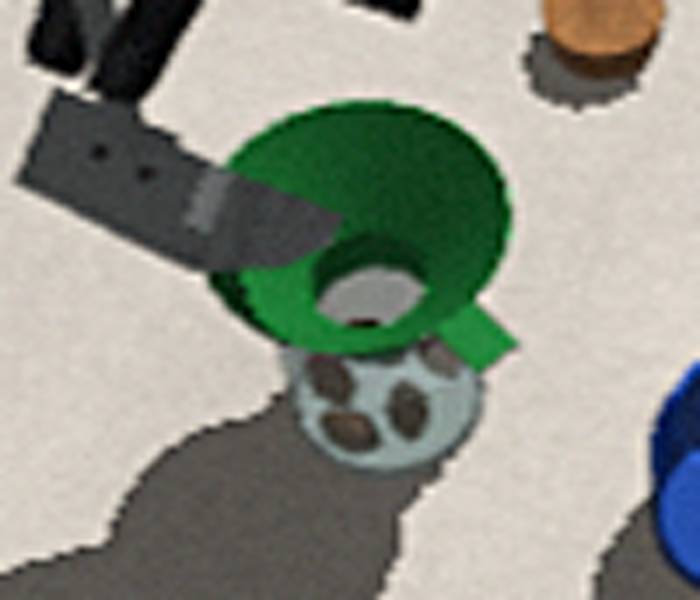

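Four pecans show through the glass, at (375,330), (430,350), (405,405) and (355,440). A brown edge shows through the spout at (322,365), probably the fifth. The funnel stands straight. I carry on to the rail and recheck the jar from the top camera once the arm is clear.

Emit:
move_arm(targets=[[[0.009, 0.003, 0.07, 0.003, 0.018, 0, 0], [0.009, 0.003, 0.07, 0.003, 0.018, 0, 0], [0.009, 0.003, 0.07, 0.003, 0.018, 0, 0], [0.009, 0.003, 0.07, 0.003, 0.018, 0, 0], [0.009, 0.003, 0.07, 0.003, 0.018, 0, 0]]])

```text
clock: 15.55
tool_pos: [0.462, -0.1164, 0.4003]
eef_rot: [0.876, 0.156, 0.074, 0.45]
contact_force: [0.5, -0.0, -1.6]
opening: 0.143
```

Emit:
move_arm(targets=[[[0.009, 0.003, 0.07, 0.003, 0.018, 0, 0], [0.009, 0.003, 0.07, 0.003, 0.018, 0, 0], [0.009, 0.003, 0.07, 0.003, 0.018, 0, 0], [0, 0, 0.066, 0.004, 0.02, -0.002, 0], [0, 0, 0.066, 0.004, 0.02, -0.002, 0]]])

```text
clock: 16.05
tool_pos: [0.4799, -0.0134, 0.3968]
eef_rot: [0.839, 0.318, 0.154, 0.415]
contact_force: [0.0, 0.0, -1.7]
opening: 0.141
```

Emit:
move_arm(targets=[[[0, 0, 0.066, 0.004, 0.02, -0.002, 0], [0, 0, 0.066, 0.004, 0.02, -0.002, 0], [0, 0, 0.066, 0.004, 0.02, -0.002, 0], [0, 0, 0.066, 0.004, 0.02, -0.002, 0], [0, 0, 0.066, 0.004, 0.02, -0.002, 0]]])

```text
clock: 16.55
tool_pos: [0.5008, 0.0968, 0.3852]
eef_rot: [0.768, 0.463, 0.225, 0.38]
contact_force: [-0.2, 0.3, -1.1]
opening: 0.143
```

Run:
```python
from plant import r
from sim import *
from h import *
import cv2
s=r.get_state();q=np.array(s['q'])
st=[('c',at(hp,hk+[-.08,0,.06],3.5,48),3.5,53),('d',at(hp,hk+[-.05,0,.035],3.5,48),3.5,53),('e',at(hp,hk+[0,0,.035],3.5,48),3.5,53),('f',at(hp,hk,3.5,48),3.5,53)]
for n,g,y,t in st:
    q,w,m=path(q,*gf(g,y,t));print(n,y,t,g.round(3),q.round(2),round(w,3),round(m,2))
left2(s,st[0][1],3.5,53,10)
p=r.snapshot('top');f=p['frame'].astype(int);h=f[200:265,320:385]
br=(h[...,0]>h[...,1]*1.35)&(h[...,0]>50);print('brown px near funnel',br.sum(),np.argwhere(br)[:40].tolist())
cv2.imwrite('pics/t2.png',cv2.resize(p['frame'][130:270,180:400,::-1],(800,509),interpolation=cv2.INTER_CUBIC))
```

```text
c 3.5 53 [0.552 0.154 0.316] [-0.25  0.52 -0.48  2.44  2.3   0.91 -1.16] 0.0 0.12
d 3.5 53 [0.582 0.154 0.291] [-0.22  0.6  -0.47  2.39  2.36  0.93 -1.16] 0.0 0.15
e 3.5 53 [0.632 0.154 0.291] [-0.18  0.63 -0.44  2.26  2.38  0.83 -1.08] 0.0 0.24
f 3.5 53 [0.632 0.154 0.256] [-0.18  0.71 -0.45  2.29  2.43  0.92 -1.13] 0.0 0.27
clock 16.55 open 0.143 turn [ 0.004 -0.011  0.55 ] 31.5deg shift [ 0.0578  0.0578 -0.0737] /10: [ 0.0004 -0.0011  0.055 ] [ 0.0058  0.0058 -0.0074] F [-0.2  0.3 -1.1] q [-0.49  0.35 -0.41  2.29  1.44  1.03 -0.92]
brown px near funnel 0 []
```

Emit:
move_arm(targets=[[[0, 0, 0.06, 0.006, 0.006, -0.006, 0], [0, 0, 0.06, 0.006, 0.006, -0.006, 0], [0, 0, 0.06, 0.006, 0.006, -0.006, 0], [0, 0, 0.06, 0.006, 0.006, -0.006, 0], [0, 0, 0.06, 0.006, 0.006, -0.006, 0]]])

```text
clock: 17.1
tool_pos: [0.5313, 0.1357, 0.353]
eef_rot: [0.683, 0.582, 0.284, 0.337]
contact_force: [0.9, 0.1, -1.7]
opening: 0.144
```

Emit:
move_arm(targets=[[[0, 0, 0.06, 0.006, 0.006, -0.006, 0], [0, 0, 0.06, 0.006, 0.006, -0.006, 0], [0, 0, 0.06, 0.006, 0.006, -0.006, 0], [0, 0, 0.06, 0.006, 0.006, -0.006, 0], [0, 0, 0, 0, 0, 0, 0]]])

```text
clock: 17.6
tool_pos: [0.5553, 0.1608, 0.3254]
eef_rot: [0.605, 0.664, 0.322, 0.297]
contact_force: [-0.8, -0.3, -2.1]
opening: 0.143
```

Run:
```python
from plant import r
from slip import *
from h import *
import cv2
s=r.get_state()
p=r.snapshot('top');f=cv2.imread('pics/top0.png').astype(float).mean(2)
# refine bar centre in the first top picture, columns over the shadow
pts=[]
for c in range(252,302,3):
    r0=180-(c-161.25)*10/150.; rows=np.arange(int(r0)-4,int(r0)+6);v=f[rows,c];w=np.clip(v-np.median(v)-15,0,None)
    if w.sum()>20:pts.append(pix2w(p,(w*rows).sum()/w.sum(),c,.333))
pts=np.array(pts);k=np.polyfit(pts[:,1],pts[:,0],1);res=pts[:,0]-np.polyval(k,pts[:,1])
print('bar x at y=.155: %.4f slope %.4f n %d rms %.4f'%(np.polyval(k,.155),k[0],len(pts),res.std()))
# scene picture prediction of bar, for a check
q=r.snapshot('scene');img=q['frame'][:,:,::-1].copy()
for y in(.03,.1,.155,.25):
    a,b=w2pix(q,[np.polyval(k,y),y,.33]);print(y,round(a,1),round(b,1))
o,R=scoop_from_tool(s,5);H=o+R@hp;print('hook',H.round(4),'tip',np.degrees(np.arcsin(R[2,0])).round(1),'yaw',np.degrees(np.arctan2(R[1,0],R[0,0])).round(1))
a,b=w2pix(q,H);print('hook px',a,b)
# crop 
r0,r1,c0,c1=90,240,290,490
cv2.imwrite('pics/hang1.png',cv2.resize(img[r0:r1,c0:c1],None,fx=4,fy=4,interpolation=cv2.INTER_CUBIC))
left2(s,at(hp,hk+[-.05,0,.035],3.5,48),3.5,53,3)
```

```text
bar x at y=.155: 0.6492 slope -0.0589 n 17 rms 0.0002
0.03 179.1 355.7
0.1 161.3 365.2
0.155 148.1 372.2
0.25 127.0 383.4
hook [0.5654 0.1621 0.4038] tip 47.0 yaw 5.5
hook px 117.14485158742048 348.144547102161
clock 17.60 open 0.143 turn [ 0.006 -0.016 -0.03 ] 2.0deg shift [ 0.0332 -0.0061 -0.039 ] /3: [ 0.0021 -0.0054 -0.01  ] [ 0.0111 -0.002  -0.013 ] F [-0.8 -0.3 -2.1] q [-0.23  0.48 -0.49  2.42  2.28  0.83 -1.09]
```

View pics/hang1.png

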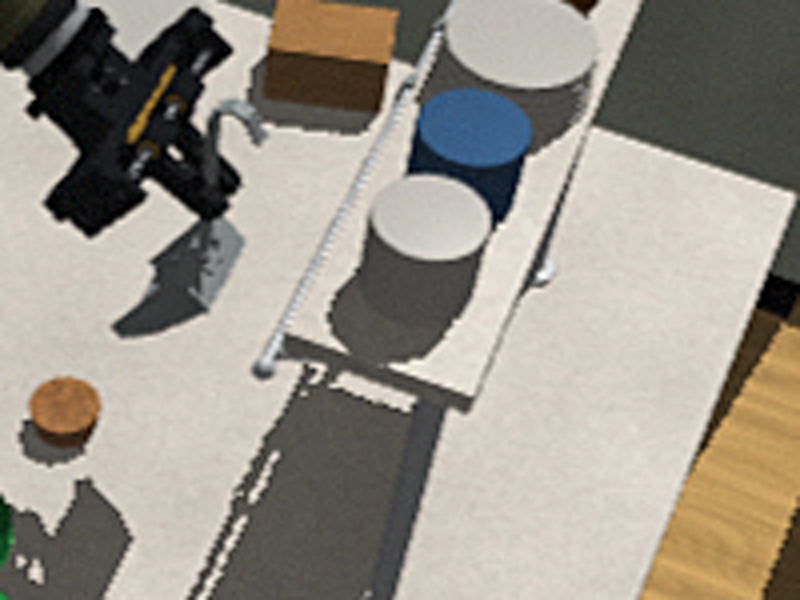

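The bar runs from (368,262) up through (210,345) in the crop, and the hook is at (115,238), which agrees with the predictions to about 1 px. Next I bring the hook in above the bar.

Emit:
move_arm(targets=[[[0.002, -0.005, -0.01, 0.009, -0.002, -0.012, 0], [0.002, -0.005, -0.01, 0.009, -0.002, -0.012, 0], [0.002, -0.005, -0.01, 0.009, -0.002, -0.011, 0], [0, 0, 0, 0, 0, 0, 0]]])

```text
clock: 18.1
tool_pos: [0.5821, 0.1575, 0.2927]
eef_rot: [0.613, 0.65, 0.326, 0.307]
contact_force: [-1.2, 0.2, -0.7]
opening: 0.143
```

```bash
cat > hk.py <<'E'
from plant import r
from slip import *
from h import *
s=r.get_state();o,R=scoop_from_tool(s,5);H=o+R@hp;hk=np.array([.6483,.155,.33]);rx=np.array([.998,.061,0])
print('hook rel bar: x %.4f y %.4f z %.4f'%((H-hk)@rx,(H-hk)@[-.061,.998,0],H[2]-.33),'tip',np.degrees(np.arcsin(R[2,0])).round(1),'yaw',np.degrees(np.arctan2(R[1,0],R[0,0])).round(1))
left2(s,at(hp,hk+rx*0+[0,0,.037],3.5,48),3.5,53,1); left2(s,at(hp,hk,3.5,48),3.5,53,1)
E
python3 hk.py
```

```text
hook rel bar: x -0.0574 y 0.0064 z 0.0412 tip 48.2 yaw 3.3
clock 18.10 open 0.143 turn [-0.002  0.004  0.002] 0.3deg shift [ 0.0574 -0.003  -0.0042] /1: [-0.0015  0.004   0.002 ] [ 0.0574 -0.003  -0.0042] F [-1.2  0.2 -0.7] q [-0.22  0.59 -0.49  2.4   2.34  0.94 -1.16]
clock 18.10 open 0.143 turn [-0.002  0.004  0.002] 0.3deg shift [ 0.0574 -0.003  -0.0412] /1: [-0.0015  0.004   0.002 ] [ 0.0574 -0.003  -0.0412] F [-1.2  0.2 -0.7] q [-0.22  0.59 -0.49  2.4   2.34  0.94 -1.16]
```

Emit:
move_arm(targets=[[[0, 0, 0, 0.012, 0, 0, 0], [0, 0, 0, 0.012, 0, 0, 0], [0, 0, 0, 0.012, 0, 0, 0], [0, 0, 0, 0.012, 0, 0, 0], [0, 0, 0, 0.009, 0, 0, 0]]])

```text
clock: 18.6
tool_pos: [0.6388, 0.1605, 0.2955]
eef_rot: [0.612, 0.652, 0.327, 0.306]
contact_force: [-0.1, -0.1, -1.5]
opening: 0.143
```

```bash
python3 hk.py
```

```text
hook rel bar: x -0.0006 y 0.0060 z 0.0441 tip 48.2 yaw 3.6
clock 18.60 open 0.143 turn [-0.001  0.004 -0.003] 0.3deg shift [ 0.0007 -0.0061 -0.007 ] /1: [-0.0014  0.004  -0.0029] [ 0.0007 -0.0061 -0.007 ] F [-0.1 -0.1 -1.5] q [-0.18  0.61 -0.45  2.25  2.36  0.82 -1.06]
clock 18.60 open 0.143 turn [-0.001  0.004 -0.003] 0.3deg shift [ 0.0007 -0.0061 -0.044 ] /1: [-0.0014  0.004  -0.0029] [ 0.0007 -0.0061 -0.044 ] F [-0.1 -0.1 -1.5] q [-0.18  0.61 -0.45  2.25  2.36  0.82 -1.06]
```

Emit:
move_arm(targets=[[[0, 0, 0, 0, 0, -0.009, 0], [0, 0, 0, 0, 0, -0.009, 0], [0, 0, 0, 0, 0, -0.008, 0], [0, 0, 0, 0, 0, -0.008, 0], [0, 0, 0, 0, 0, 0, 0]]])

```text
clock: 19.1
tool_pos: [0.6379, 0.1609, 0.2587]
eef_rot: [0.612, 0.652, 0.327, 0.306]
contact_force: [-0.2, -0.0, -1.7]
opening: 0.14
```

```bash
python3 hk.py
```

```text
hook rel bar: x -0.0014 y 0.0065 z 0.0073 tip 48.2 yaw 3.6
clock 19.10 open 0.140 turn [-0.002  0.003 -0.003] 0.3deg shift [ 0.0016 -0.0065  0.0297] /1: [-0.0018  0.003  -0.0034] [ 0.0016 -0.0065  0.0297] F [-0.2 -0.  -1.7] q [-0.17  0.7  -0.47  2.28  2.42  0.92 -1.12]
clock 19.10 open 0.140 turn [-0.002  0.003 -0.003] 0.3deg shift [ 0.0016 -0.0065 -0.0073] /1: [-0.0018  0.003  -0.0034] [ 0.0016 -0.0065 -0.0073] F [-0.2 -0.  -1.7] q [-0.17  0.7  -0.47  2.28  2.42  0.92 -1.12]
```

Emit:
move_arm(targets=[[[0, 0, 0, 0, 0, -0.003, 0], [0, 0, 0, 0, 0, -0.002, 0], [0, 0, 0, 0, 0, 0, 0]]], force=30)

```text
clock: 19.4
tool_pos: [0.6378, 0.1611, 0.2531]
eef_rot: [0.612, 0.652, 0.327, 0.306]
contact_force: [0.7, 0.7, -1.6]
opening: 0.152
```

Emit:
move_arm(targets=[[[0, 0, 0, 0, 0, -0.002, 0], [0, 0, 0, 0, 0, 0, 0]]])

```text
clock: 19.6
tool_pos: [0.639, 0.1613, 0.2529]
eef_rot: [0.611, 0.651, 0.329, 0.307]
contact_force: [-1.1, -0.8, -1.8]
opening: 0.15
```

Emit:
move_arm(targets=[[[0, 0, 0, 0, 0, -0.002, 0], [0, 0, 0, 0, 0, 0, 0]]])

```text
clock: 19.8
tool_pos: [0.6401, 0.1615, 0.2524]
eef_rot: [0.611, 0.65, 0.33, 0.308]
contact_force: [-0.6, 0.9, -0.7]
opening: 0.151
```

```bash
python3 hk.py
```

```text
hook rel bar: x 0.0001 y 0.0069 z 0.0010 tip 48.7 yaw 3.5
clock 19.80 open 0.151 turn [-0.003  0.012 -0.003] 0.7deg shift [-0.0006 -0.0071  0.0361] /1: [-0.003   0.0119 -0.0027] [-0.0006 -0.0071  0.0361] F [-0.6  0.9 -0.7] q [-0.18  0.72 -0.47  2.29  2.43  0.95 -1.13]
clock 19.80 open 0.151 turn [-0.003  0.012 -0.003] 0.7deg shift [-0.0006 -0.0071 -0.0009] /1: [-0.003   0.0119 -0.0027] [-0.0006 -0.0071 -0.0009] F [-0.6  0.9 -0.7] q [-0.18  0.72 -0.47  2.29  2.43  0.95 -1.13]
```

Emit:
move_arm(targets=[[[0, 0, 0, 0, 0, -0.003, 0], [0, 0, 0, 0, 0, -0.002, 0]]])

```text
clock: 20.0
tool_pos: [0.6432, 0.162, 0.2516]
eef_rot: [0.609, 0.648, 0.334, 0.312]
contact_force: [-1.5, -0.7, 5.5]
opening: 0.147
```

Emit:
move_arm(targets=[[[0, 0, 0, 0, 0, -0.002, 0], [0, 0, 0, 0, 0, 0, 0]]])

```text
clock: 20.2
tool_pos: [0.6445, 0.1622, 0.2516]
eef_rot: [0.609, 0.647, 0.336, 0.314]
contact_force: [-1.6, -0.3, -0.9]
opening: 0.154
```

```bash
python3 hk.py
```

```text
hook rel bar: x 0.0032 y 0.0072 z 0.0004 tip 49.7 yaw 3.3
clock 20.20 open 0.154 turn [-0.005  0.029 -0.001] 1.7deg shift [-0.005  -0.0077  0.0368] /1: [-0.0052  0.0295 -0.0008] [-0.005  -0.0077  0.0368] F [-1.6 -0.3 -0.9] q [-0.18  0.73 -0.47  2.29  2.45  0.98 -1.14]
clock 20.20 open 0.154 turn [-0.005  0.029 -0.001] 1.7deg shift [-0.005  -0.0077 -0.0002] /1: [-0.0052  0.0295 -0.0008] [-0.005  -0.0077 -0.0002] F [-1.6 -0.3 -0.9] q [-0.18  0.73 -0.47  2.29  2.45  0.98 -1.14]
```

The hook is seated: z stopped at the bar with +5.5 N. I rotate about the bar towards the free-hanging angle, then release.

Emit:
move_arm(targets=[[[0.002, -0.03, 0, 0.0025, 0, 0, 0], [0.002, -0.03, 0, 0.0025, 0, 0, 0], [0.002, -0.03, 0, 0.002, 0, 0, 0], [0, 0, 0, 0, 0, 0, 0]]], force=10)

```text
clock: 20.6
tool_pos: [0.651, 0.1625, 0.2513]
eef_rot: [0.594, 0.631, 0.366, 0.341]
contact_force: [0.2, 0.2, 3.2]
opening: 0.153
```

```bash
python3 hk.py
```

```text
hook rel bar: x 0.0025 y 0.0070 z 0.0003 tip 55.0 yaw 3.3
clock 20.60 open 0.153 turn [-0.012  0.121 -0.002] 7.0deg shift [-0.0116 -0.008   0.0372] /1: [-0.0119  0.1208 -0.0019] [-0.0116 -0.008   0.0372] F [0.2 0.2 3.2] q [-0.18  0.79 -0.48  2.32  2.52  1.15 -1.21]
clock 20.60 open 0.153 turn [-0.012  0.121 -0.002] 7.0deg shift [-0.0116 -0.008   0.0002] /1: [-0.0119  0.1208 -0.0019] [-0.0116 -0.008   0.0002] F [0.2 0.2 3.2] q [-0.18  0.79 -0.48  2.32  2.52  1.15 -1.21]
```

Emit:
move_arm(targets=[[[0, 0, 0, 0, 0, 0, 0.16], [0, 0, 0, 0, 0, 0, 0.18], [0, 0, 0, 0, 0, 0, 0.22], [0, 0, 0, 0, 0, 0, 0.3], [0, 0, 0, 0, 0, 0, 0.4]]], force=3)

```text
clock: 21.1
tool_pos: [0.6497, 0.1623, 0.2498]
eef_rot: [0.595, 0.632, 0.363, 0.339]
contact_force: [0.3, 0.5, -0.0]
opening: 0.37
```

Emit:
move_arm(targets=[[[0, 0, 0, 0, 0, 0, 0.5], [0, 0, 0, 0, 0, 0, 0.5], [0, 0, 0, 0, 0, 0, 0.5], [0, 0, 0, 0, 0, 0, 0.5], [0, 0, 0, 0, 0, 0, 0.5]]])

```text
clock: 21.6
tool_pos: [0.6494, 0.1622, 0.2495]
eef_rot: [0.595, 0.632, 0.363, 0.338]
contact_force: [-0.1, -0.1, -1.2]
opening: 0.498
```

Run:
```python
from plant import r
from h import *
import cv2
s=r.get_state();print(s['tool_pos'],s['opening'],s['contact_force'].round(1),Ro.from_quat(s['eef_rot']).as_matrix()[:,2].round(3))
p=r.snapshot('wrist');cv2.imwrite('pics/w9.png',p['frame'][:,:,::-1])
q=r.snapshot('scene');print(r.find_in(p,'scoop')[:2],r.find_in(q,'scoop')[:2],w2pix(q,[.6483,.155,.33]))
```

```text
[0.64944836 0.16219421 0.24954617] 0.49803126574585505 [-0.1 -0.1 -1.2] [ 0.86   0.057 -0.507]
[{'centre': [97.4, 323.6], 'score': 0.81}, {'centre': [110.4, 609.2], 'score': 0.73}] [{'centre': [189.0, 364.9], 'score': 0.71}] (np.float64(148.01532918976397), np.float64(371.88152618178503))
```

Emit:
move_arm(targets=[[[0, 0, 0, -0.009, -0.0006, 0.005, 0.5], [0, 0, 0, -0.013, -0.001, 0.007, 0.5], [0, 0, 0, -0.013, -0.001, 0.007, 0.5], [0, 0, 0, -0.013, -0.001, 0.007, 0.5], [0, 0, 0, -0.017, -0.001, 0.01, 0.5]]])

```text
clock: 22.3
tool_pos: [0.5815, 0.1565, 0.2869]
eef_rot: [0.595, 0.632, 0.363, 0.339]
contact_force: [0.3, 0.2, -0.1]
opening: 0.503
```

Emit:
move_arm(targets=[[[0, 0, 0, -0.02, -0.001, 0.01, 0.5], [0, 0, 0, -0.02, -0.001, 0.01, 0.5], [0, 0, 0, -0.025, -0.001, 0.01, 0.5], [0, 0, 0, -0.025, -0.001, 0.01, 0.5], [0, 0, 0, -0.025, -0.001, 0.01, 0.5]]])

```text
clock: 22.8
tool_pos: [0.5224, 0.1774, 0.3172]
eef_rot: [0.591, 0.638, 0.36, 0.338]
contact_force: [0.2, 2.1, -1.1]
opening: 0.496
```

Run:
```python
from plant import r
from h import *
import cv2
s=r.get_state();print(s['clock'],s['tool_pos'],s['contact_force'].round(1))
w=r.snapshot('wrist');q=r.snapshot('scene');t=r.snapshot('top')
for p,n in((q,'scene'),(t,'top')):
    for k in('scoop','funnel','jar','pecan1','cork','tins'):print(n,k,[([round(float(v)) for v in d['centre']],round(d['score'],2)) for d in r.find_in(p,k)][:6])
R=lambda a,w,h:cv2.resize(a[:,:,::-1],(w,h),interpolation=cv2.INTER_CUBIC)
top=np.hstack([R(q['frame'][190:280,220:320],400,360),R(w['frame'],400,360)])
bot=np.hstack([R(q['frame'][110:230,320:460],280,240),R(t['frame'][140:220,180:330],300,240),R(t['frame'][210:260,325:375],220,240)])
cv2.imwrite('pics/final.png',np.vstack([top,bot]))
```

```text
22.8 [0.52242003 0.17744497 0.31719394] [ 0.2  2.1 -1.1]
scene scoop [([190, 364], 0.7)]
scene funnel [([224, 269], 0.69)]
scene jar [([258, 327], 0.94), ([247, 270], 0.79)]
scene pecan1 []
scene cork [([188, 363], 0.72), ([190, 304], 0.48)]
scene tins [([308, 321], 0.85)]
top scoop [([186, 274], 0.56)]
top funnel [([233, 358], 0.68), ([247, 284], 0.6), ([183, 224], 0.58)]
top jar [([190, 339], 0.9)]
top pecan1 []
top cork [([246, 286], 0.6)]
top tins [([170, 380], 0.61)]
```

View pics/final.png

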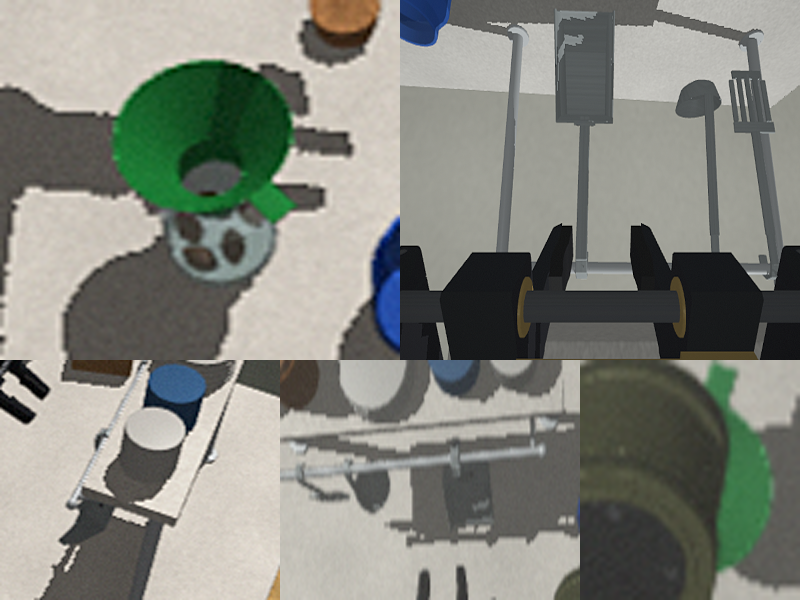

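The scoop hangs on the bar (wrist part, col 585), with the ladle and spoon undisturbed. I clear the top camera's view of the spout to confirm the fifth pecan.

Emit:
move_arm(targets=[[[0, 0, 0, -0.02, 0.03, 0.03, 0.5], [0, 0, 0, -0.02, 0.03, 0.03, 0.5], [0, 0, 0, -0.02, 0.03, 0.03, 0.5], [0, 0, 0, -0.02, 0.03, 0.03, 0.5], [0, 0, 0, -0.02, 0.03, 0.03, 0.5]]])

```text
clock: 24.05
tool_pos: [0.4199, 0.3257, 0.4634]
eef_rot: [0.594, 0.639, 0.352, 0.337]
contact_force: [1.2, 1.7, 0.6]
opening: 0.5
```

Run:
```python
from plant import r
from h import *
import cv2
s=r.get_state();print(s['clock'],s['tool_pos'].round(3),s['contact_force'].round(1),s['q'].round(2))
q=r.snapshot('scene');t=r.snapshot('top')
for n,rc in dict(a=(246.2,267.1),b=(254.5,270),c=(250.7,277.9),d=(243.2,282.9),spoutpatch=(238.3,272.1)).items():
    print(n,(pix2w(q,*rc,.016)-[.4495,-.11,0]).round(3)[:2])
P=w2pix(t,[.4495,-.11,.08]);print('spout px top',P)
a,b=int(P[0]),int(P[1]);print('top R/G*100 around spout');g=t['frame'][a-10:a+11:2,b-10:b+11:2].astype(int);print(g[...,0]);print((100*g[...,0]/(g[...,1]+1)).astype(int))
# brown blobs anywhere on the worktop in the scene picture
h=cv2.cvtColor(q['frame'],cv2.COLOR_RGB2HSV);m=((h[...,0]<15)&(h[...,1]>110)&(h[...,2]<140)).astype(np.uint8)
_,_,st,c=cv2.connectedComponentsWithStats(m);print([(c[i].round().tolist(),int(st[i,4])) for i in range(1,len(st)) if 8<st[i,4]<400])
```

```text
24.05 [0.42  0.326 0.463] [1.2 1.7 0.6] [-0.29  0.51 -1.42  2.2   1.5   1.58 -0.73]
a [-0.018 -0.011]
b [ 0.007 -0.033]
c [ 0.022 -0.009]
d [0.022 0.023]
spoutpatch [-0.02   0.022]
spout px top (np.float64(236.9744577048899), np.float64(348.3056649279193))
top R/G*100 around spout
[[ 58  58  55  57  58  63  63  61  61  66  66]
 [ 58  57  57  57  56  58  59  64  63  61  66]
 [ 57  58  54  73 115  68  62  63  65  64  64]
 [ 59  54  58 136  89  64  64  94  64  63  64]
 [ 58  57  76 137  73  69  81 125  62  66  68]
 [ 57  56 110 136 131 123 139  89  74  64  67]
 [ 57  58  61  98 139 140 142  89  72  66  69]
 [ 56  55  57  61 136 118  70 114  65  66  68]
 [ 62  56  55  62 137  71  66  67  63  67  64]
 [ 59  58  59  59  64  62  63  63  66  65  66]
 [ 59  60  55  60  58  62  60  62  63  65  66]]
[[ 68  69  67  66  64  63  63  58  57  57  57]
 [ 73  68  68  65  62  59  59  59  57  54  56]
 [ 71  71  67  72  88  94  79  59  57  55  55]
 [ 73  69  76  92  98 108 112  95  56  53  53]
 [ 72  71  98  92 105 113 105  93  74  54  55]
 [ 71  72  98  91  92  95  93 101  91  54  54]
 [ 71  72 103  97  93  93  94  98  82  53  55]
 [ 70  70  77 107  92  96 114  97  61  55  56]
 [ 72  67  66  86  93 109 103  65  55  56  53]
 [ 70  69  67  65  59  66  57  56  57  55  55]
 [ 67  68  64  63  61  60  58  57  55  56  55]]
[([435.0, 41.0], 19), ([443.0, 34.0], 9), ([362.0, 107.0], 20), ([374.0, 110.0], 69), ([383.0, 113.0], 17), ([30.0, 184.0], 113), ([303.0, 187.0], 9), ([305.0, 191.0], 11), ([306.0, 198.0], 46)]
```

Five distinct pecan spots lie on the jar floor: four seen through the glass and one through the spout at (−20,+22) mm. No brown thing lies loose on the worktop. I let everything settle and hand in.

Emit:
move_arm(targets=[[[0, 0, 0, 0, 0, 0, 0.5], [0, 0, 0, 0, 0, 0, 0.5], [0, 0, 0, 0, 0, 0, 0.5], [0, 0, 0, 0, 0, 0, 0.5], [0, 0, 0, 0, 0, 0, 0.5]]])

```text
clock: 24.65
tool_pos: [0.4199, 0.3267, 0.4636]
eef_rot: [0.594, 0.639, 0.355, 0.336]
contact_force: [0.1, 0.0, -0.1]
opening: 0.501
```

Run:
```python
from plant import r
import numpy as np
a=r.snapshot('scene');b=r.snapshot('scene');d=np.abs(a['frame'].astype(int)-b['frame'])[150:240,330:400].max();print('scoop zone change',d,r.find_in(b,'scoop')[:1],r.get_state()['contact_force'].round(1))
print(r.finish_job())
```

```text
scoop zone change 14 [{'centre': [191.4, 363.9], 'score': 0.82}] [ 0.2  0.8 -0.4]
the job is handed in; nothing more can be done
None
```

I lifted the scoop by its handle with all five pecans in it and tipped them through the funnel. I then hung the empty scoop on the free stretch of the bar, let go and backed away. The job was handed in at about 25 s; it reports no verdict.

**Last checks:**
- **Pecans:** five separate spots lie on the jar floor, four seen through the glass and one through the spout. No loose pecan showed on the worktop. The pecan detector found none in the final pictures, so this count comes from viewing the crops and from pixel positions.
- **Funnel and jar:** the funnel looks upright and in its original place. The jar's position was judged by eye only, and the blue look-alike was left alone.
- **Scoop:** before release, the hook was worked out from the tool pose to be within about 3 mm of the bar's axis, and pressing down met the bar. Afterwards it hung still: two pictures 0.05 s apart differed by 14 grey levels at most, which I put down to camera noise.
- **Bystanders:** the tins and cork detections stayed within a few pixels of where they started, and the ladle and spoon look undisturbed. Two stray detections turned up: the funnel was also reported at the cork and near the ladle, and the cork was also reported at the scoop.
- **Arm:** it is clear of everything, and the last force reading was at noise level (below 1 N).

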